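# Reset the swivel of an engraver's bench vise

### The arm

A 6-joint arm with a two-finger parallel gripper is mounted at the origin on the work surface. World frame = base frame: x ahead of the robot, y to its left, z up, the work surface at z = 0. Lengths are in m, angles in degrees, forces in N, time in s.
With the tool pointing down it reaches from about 0.4 to 0.825 m from the base axis. Payload 7 kg.
Tool frame: the origin (TCP) lies midway between the tips of the shut fingers; the grasp point (between the pads) lies 19 mm behind it (grip_depth is the distance from the TCP to the grasp point, in m); z points along the fingers, y is the direction in which the jaws open and shut (so a half turn about z gives the same grasp; the last joint's range is limited). The gripper opens to 88 mm and grips with 3 to 60 N. Pads are 19 mm wide; open, the fingers measure 130 mm over their backs; the gripper's body (78 mm by 193 mm) begins 47 mm behind the grasp point.
Start: joints at [-48.409, 20.546, 0.682, 0, -70.136, -16.507], TCP at [0.286, -0.611, 0.203] pointing down, gripper open.
Joint ranges: [-176.03, 176.03], [-82.01, 121.73], [-58.28, 71.71], [-173.87, 95.51], [-174.79, -0.11], [-173.66, 173.66]. Speed limits (degrees/s): [136.94, 136.94, 172.46, 180, 180, 180].

### API

Orientations are given as [roll, pitch, yaw] about the fixed x, y, z axes, in that order (R = Rz(yaw) Ry(pitch) Rx(roll)).
In Python, from plant import * gives the robot as it stands.
- The arm moves only by the shell command python3 -m inch 'ROWS'. ROWS is JSON, a list of rows, each an object of numbers: "ax", "ay", "az": the turn, a rotation vector about the tool's x, y, z in degrees; "dx", "dy", "dz": the shift along the tool's x, y, z in mm; "fingers": the finger opening in mm, from 0 to 87.6. In form: [{"ax": .., "ay": .., "az": .., "dx": .., "dy": .., "dz": .., "fingers": ..}, ...]. A call has 1 to 8 rows; each row is the pose to reach, as a shift and turn from the pose commanded when the call began, along the tool's axes at that moment; what a row does not reach only later rows make up. A row lasts 1/8 s, in which the tool goes at most 62.5 mm and 10.7 degrees, less where a joint would pass 70% of its speed; a pose out of reach is approached as far as the arm can. A call with a gripper value outside its range is refused whole. The fingers move at their own pace and stop on an object; the grip force is fixed at half the most. Time passes only in rows, so rows that repeat a pose let the fingers close. It gives the time, the measured TCP pose, the force and the opening at its end, in the units of the state.
- get_obs(): the state, without advancing time (a new reading comes with each control period).
- snapshot(name): name is "scene" or "top" or "wrist"; returns a dict with "image" (420x560x3 uint8, red, green, blue), "fx", "fy", "cx", "cy" (pixels), "rvec" (rotation vector, rad) and "tvec" (3), from world to camera coordinates, as OpenCV has them. Camera axes: x right, y down, z forward; pixel columns grow to the right and rows downward; lengths in m; the calibration is good to about 2 mm. The wrist camera is an equidistant fisheye: a pixel r from the principal point sees the ray r / f radians off the axis. A picture is of the moment at which its call begins. There is no depth.
- close_job(): hands the job in, once; it reports no verdict.
Trained networks look in the newest picture that a camera, given by its name, has taken for a name from the list of things; names that differ only in an ending like _2 or _b are one class to them, and where a whole thing is asked for, a point or a joint stands for the part that bears it (a point fixed in the world has none). Each returns a list of dicts, best first, with "score" (0 to 1); they miss things now and then, are a little off and sometimes report something else, mostly with a low value. They report only what shows in the picture. A call takes as long as a camera call.
- search_frame(target, camera): "bbox" ([centre column, centre row, width, height] in pixels, round what is visible of it).
- trace(target, camera): "mask" (420x560 bool, what is visible of it) and "bbox" ([centre column, centre row, width, height] in pixels, round what is visible of it).
- landmark_of(target, camera): "position" ([column, row] in pixels: a listed point, or the origin of a listed thing).
The state is a dict: "clock": time; "joint_pos": joint angles; "qvel": joint speeds; "tau": joint torques, N m; "tool_pos": TCP position; "orientation": TCP orientation; "force": force on the tool from outside, world axes, zero at the start; "moment": the same for the moment, N m; "opening": finger opening in m.
Only numpy, scipy, OpenCV 4.12 (cv2) and the standard library are available. Lean on these libraries where they do the work, as an engineer would, in place of code of your own. Each camera call takes 0.05 s, during which the arm holds its last target.

### The job

The bench vise is locked at the wrong angle. Slacken its swivel lock by turning the ball-ended lever counter-clockwise (seen from above), swing the vise round until the pointer on its body stands at the one long broad line of the scale on the base, then turn the lever clockwise until the foot of the lock is home in its notch and firm, hand-tight (about 7.5 N of push at the ball) and not wrenched. Do not drag the vise round against the lock, and leave the tools that lie about where they are.

Things in the scene. Friction and masses are not known exactly. Their poses are not given: they have to be found in the camera images.
- vise_base: round iron base, 180 mm across, with four bolted ears, fixed to the bench where the start has it; its top is a bright steel ring 22 mm above the bench with a scale of dark lines on one side and the black zero notch, 6 mm wide, right opposite the long line. Origin: on the upright swivel axis, at bench height
- mark (a point): inner end of the one long broad line of the scale (19 mm long, 5 mm wide; the other lines, every 15 degrees, are 8 mm long and thin), on the ring, 67 mm from the swivel axis, 22 mm above the bench
- vise_head (a joint): angle of the turning body about the swivel axis (rad): 0 with the pointer at the long line, growing counter-clockwise seen from above; stops at -0.33 and 1.28; starts at 0.5 to 0.85. With the lock slack it turns stiffly (0.85 N m, some 9 N at the anvil) and stays where it is left
- pointer (a point): tip of the small pointer on the turning body, 65 mm from the swivel axis, 26 mm above the bench; it points outward at the scale
- anvil (a point): centre of the anvil block at the rear of the turning body, 93 mm from the swivel axis, 112 mm above the bench: 50 mm long (radially; x axis: outward), 46 mm wide, its top at 126 mm, its sides free down to 104 mm, where the 60 mm wide body begins. It can be gripped across from above or pushed sideways. The jaws and the work in them, nearer the axis, reach 147 mm above the bench
- jaw_end (a point): centre of the bright slide bar under the moving jaw, at the front of the turning body, 100 mm from the swivel axis on the side opposite to the anvil, 80 mm above the bench; the bar is 44 mm wide
- lock_lever: lever of the swivel lock, turning about an upright axis in a lug of the turning body, 72 mm from the swivel axis, opposite to the pointer. Origin: on this axis, 63 mm above the bench; x axis: along the arm, outward. From its locked start, 0.11 to 0.17 rad counter-clockwise frees the foot and 0.6 rad is amply slack; its stops are 1.4 rad that way and 1.9 rad clockwise from the start
- lever_ball (a point): centre of the black ball, 25 mm across, at the end of the lever arm, 75 mm from the lever's axis, 92 mm above the bench; free all round, can be pinched from above or pushed sideways. Slack, the lever turns at about 4.3 N of push at the ball, square to the arm, and stays where it is left; once the foot bites, the push grows, by some 20 N per rad when firm. Let be, it rests at less
- lock_foot: round-nosed steel foot, 12 mm wide, that the lever drives down on the ring (4 mm per rad). At the long line it drops into the worn zero notch, so it gets firm 0.4 to 1.5 rad further clockwise than at the start, differently each time: go by feel. Turning the lever with F N at the ball clamps with 19 (F - 4.3) N: 60 N at 7.5 N. 40 to 85 N (6.4 to 8.8 N) is firm; over 115 N (10.4 N) strains it
- hammer: engraver's hammer, wooden handle, 250 mm long, lying on the bench beside the vise; leave it
- punch: slim steel pin punch, 115 mm long, 11 mm thick, lying on the bench near the vise; leave it
- wrench: flat steel spanner, 180 mm long, lying on the bench behind the vise; leave it
- screwdriver: screwdriver with a dark wooden handle, 200 mm long, lying on the bench; leave it
- bottle: clear water bottle, 190 mm tall, 62 mm across, standing on the bench; leave it
- parts_tray: low aluminium tray, 150 x 100 x 28 mm, with one divider; leave it
- file: flat file with a wooden handle, 300 mm long; leave it
- steel_rule: plain steel straight-edge, 200 x 28 x 4 mm; leave it

How it is judged (in metres and radians):
On the way, in this order (a step that is already met when the one before it is completed fails the run):
1. the lock is slack while the vise still stands well away from the long line (contact force between lock_foot and anything else below 2 N and value of joint vise_head above 0.35 rad), for 0.2 s.
2. the pointer stands at the long line (within 0.05 rad), lock still slack (contact force between lock_foot and anything else below 5 N and value of joint vise_head between -0.05 and 0.05 rad), for 0.2 s.
At the end, for the whole second after the job is handed in: The pointer stands within 2 degrees (0.035 rad) of the long line, the vise is at rest, the foot of the lock bears in its notch with more than 40 N (6.4 N of push at the ball), and every other tool lies within 30 mm of where it was (value of joint vise_head between -0.035 and 0.035 rad and contact force between lock_foot and anything else above 40 N and velocity of joint vise_head between -0.02 and 0.02 rad/s and distance of each of hammer, punch, wrench, screwdriver, bottle, parts_tray, file, steel_rule from where it was at the start of the episode below 0.03 m); the robot touches nothing.
It fails at once if the lock is wrenched: more than 115 N on its foot (10.4 N of push at the ball) (contact force between lock_foot and anything else above 115 N).
It fails at once if the vise is dragged round against the biting lock (faster than 0.12 rad/s with more than 15 N on the foot, away from the long line) (contact force between lock_foot and anything else above 15 N and value of joint vise_head above 0.12 rad and (velocity of joint vise_head above 0.12 rad/s or velocity of joint vise_head below -0.12 rad/s)).
It fails at once if one of the other tools is moved more than 30 mm (distance of any of hammer, punch, wrench, screwdriver, bottle, parts_tray, file, steel_rule from where it was at the start of the episode above 0.03 m).
It also fails if it takes over 72 s, if anything falls off the work surface, if the arm or the gripper's body presses on something with over 40 N, if the wrist force passes 120 N, or if a joint passes its speed limit or range.

## Working session

There is one attempt and no reset: what is moved stays moved. The work goes in short steps, Python scripts to look and compute and a shell command to move; the robot and the scene stay as the last step left them, time stands still between calls to the robot, and variables do not carry over. Pictures are saved under pics/ and viewed, and the job is handed in when it is done.

```bash
ls; mkdir -p pics; cat > h.py <<'E'
from plant import *
import numpy as np, cv2
def snap(cam,name):
    s=snapshot(cam); cv2.imwrite(f'pics/{name}.png',cv2.cvtColor(s['image'],cv2.COLOR_RGB2BGR)); return s
def ray(s,p,fish=False):
    R=cv2.Rodrigues(np.array(s['rvec'],float))[0]; t=np.array(s['tvec'],float).ravel()
    x=(p[0]-s['cx'])/s['fx']; y=(p[1]-s['cy'])/s['fy']
    if fish:
        r=np.hypot(x,y); d=np.array([x/r*np.sin(r),y/r*np.sin(r),np.cos(r)]) if r>1e-9 else np.array([0,0,1.])
    else: d=np.array([x,y,1.])
    d=R.T@d; return -R.T@t, d/np.linalg.norm(d)
def atz(s,p,z,fish=False):
    o,d=ray(s,p,fish); return o+d*(z-o[2])/d[2]
def tri(rs):
    A=np.zeros((3,3));b=np.zeros(3)
    for o,d in rs:
        M=np.eye(3)-np.outer(d,d);A+=M;b+=M@o
    x=np.linalg.solve(A,b); return x,[np.linalg.norm((np.eye(3)-np.outer(d,d))@(x-o)) for o,d in rs]
E
python3 - <<'E'
from h import *
print(get_obs())
S={c:snap(c,c+'0') for c in('scene','top','wrist')}
for c in S:
  o,d=ray(S[c],(280,210),c=='wrist'); print(c,o.round(3),d.round(3),S[c]['fx'])
T=['vise_base','mark','pointer','anvil','jaw_end','lock_lever','lever_ball']
R={}
for t in T:
  rs=[]
  for c in S:
    l=landmark_of(t,c)
    for q in l[:2]: print(t,c,np.round(q['position'],1),round(q['score'],2))
E
```

```text
pics
{'clock': 0.0, 'joint_pos': array([-4.84063988e+01,  2.05922480e+01,  6.34725261e-01, -2.08221525e-02,
       -7.01373565e+01, -1.65070459e+01]), 'qvel': array([-0.07688747, -0.10961514,  0.05880139,  0.00126282, -0.04801133,
        0.08896598]), 'tau': array([ 3.86285219e-04, -5.82716346e+01,  2.93060070e+01,  6.99741930e+00,
        6.86577841e-03, -1.55766948e-04]), 'tool_pos': array([ 0.28594215, -0.6108537 ,  0.20161858]), 'orientation': array([ 1.79903469e+02, -8.19363437e-03, -1.54920529e+02]), 'force': array([0.0522117 , 0.28656575, 0.89804513]), 'moment': array([-0.04688204, -0.02068244,  0.0324554 ]), 'opening': 0.08761789310923651}
scene [ 1.048 -0.411  0.898] [-0.483  0.377 -0.79 ] 410.13809279939125
top [ 0.333 -0.009  1.74 ] [ 0.132 -0.01  -0.991] 497.40825358458875
wrist [ 0.22  -0.641  0.384] [ 0.231  0.115 -0.966] 325.19226210127806
vise_base scene [282.5 233. ] 0.98
vise_base top [279.7 209.5] 0.7
mark scene [305.5 218.7] 0.67
mark scene [246.8 193.8] 0.64
mark top [262.  206.9] 0.94
mark top [165.3 285.4] 0.74
pointer scene [216.6 261.2] 0.54
pointer top [260.  218.2] 0.63
anvil scene [316.  223.3] 0.65
anvil scene [343.5 283.7] 0.18
anvil top [270.4 179.1] 0.76
jaw_end scene [249.1 197.3] 0.92
jaw_end top [288.  233.6] 0.93
lock_lever scene [267.4 237.5] 0.77
lock_lever scene [328.3 122.2] 0.22
lock_lever top [298.3 201.2] 0.58
lever_ball scene [253.2 255.7] 0.64
lever_ball scene [268.  238.2] 0.31
lever_ball top [316.4 188.7] 0.64
```

View pics/scene0.png

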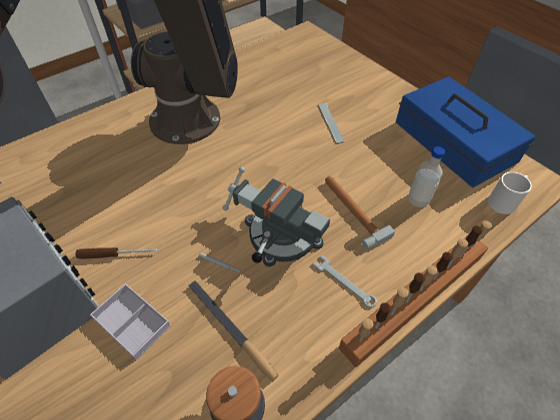

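View pics/top0.png

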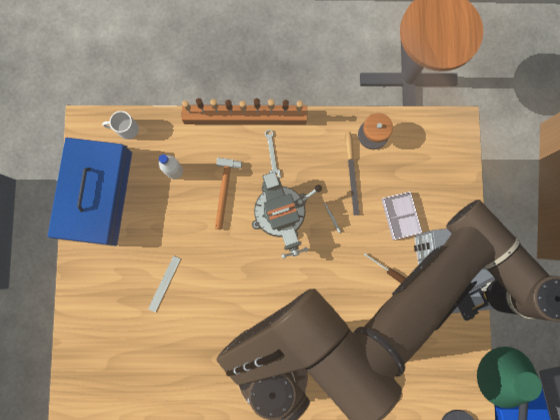

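```bash
python3 - <<'E'
import cv2
a=cv2.imread('pics/scene0.png')[150:330,160:400];cv2.imwrite('pics/scene0c.png',cv2.resize(a,None,fx=3.2,fy=3.2,interpolation=3))
a=cv2.imread('pics/top0.png')[140:280,190:370];cv2.imwrite('pics/top0c.png',cv2.resize(a,None,fx=4,fy=4,interpolation=3))
E
```

```text
(no output)
```

View pics/scene0c.png

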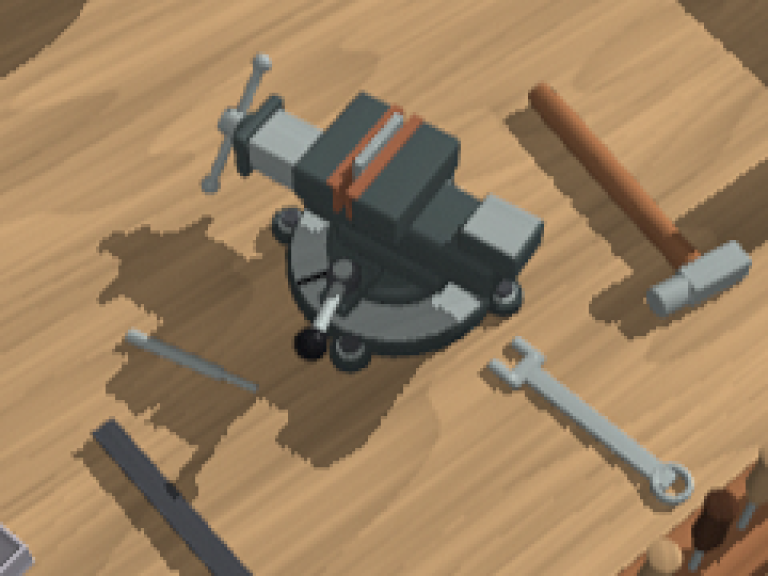

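View pics/top0c.png

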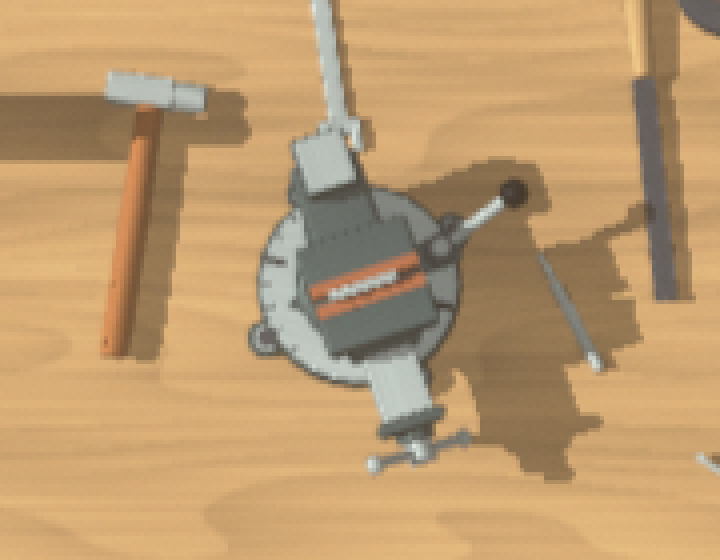

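View pics/wrist0.png

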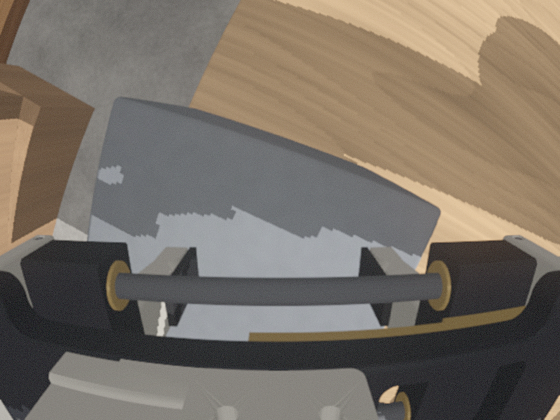

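The top view shows the anvil at the far side (270,179), the lever ball on the robot's right (316,189), the long line at about (259,206), and the zero notch at about (300,216). The scene view agrees. The punch lies on the ball's right, about 50 mm away, and the wrench's head is just beyond the anvil.

```bash
cat >> h.py <<'E'
Z={'vise_base':0.0,'mark':.022,'pointer':.026,'anvil':.112,'jaw_end':.08,'lock_lever':.063,'lever_ball':.092}
E
python3 - <<'E'
from h import *
S={c:snapshot(c) for c in('scene','top')}
P={}
for t in Z:
  b={}
  for c in S:
    b[c]=[(np.array(q['position']),q['score']) for q in landmark_of(t,c)[:2]]
    for p,s in b[c]: print(t,c,p.round(1),round(s,2),'atz',atz(S[c],p,Z[t]).round(3))
  if b['scene'] and b['top']:
    x,r=tri([ray(S[c],b[c][0][0]) for c in S]); print('   tri',x.round(3),np.round(r,4))
for t in ['hammer','punch','wrench','screwdriver','bottle','parts_tray','file','steel_rule']:
  l=landmark_of(t,'top')
  if l: print(t,np.round(l[0]['position']),atz(S['top'],l[0]['position'],0.01).round(3),round(l[0]['score'],2))
E
```

```text
vise_base scene [279.6 234.3] 0.78 atz [ 0.562 -0.033  0.   ]
vise_base top [280.4 211.2] 0.87 atz [ 0.561 -0.028  0.   ]
   tri [ 0.56  -0.03  -0.005] [0.0019 0.0019]
mark scene [302.6 220.4] 0.67 atz [0.576 0.033 0.022]
mark scene [283.7 232.7] 0.66 atz [ 0.576 -0.031  0.022]
mark top [385.8 270.5] 0.58 atz [ 0.352 -0.39   0.022]
mark top [259.6 203.9] 0.55 atz [0.583 0.045 0.022]
   tri [ 0.52  -0.203  0.26 ] [0.215 0.215]
pointer top [261.1 218.3] 0.94 atz [0.532 0.039 0.026]
anvil scene [317.4 225.6] 0.66 atz [0.658 0.005 0.112]
anvil top [273.5 183.2] 0.61 atz [ 0.64  -0.004  0.112]
   tri [0.647 0.003 0.101] [0.009 0.009]
jaw_end scene [250.5 196.2] 0.56 atz [ 0.464 -0.053  0.08 ]
jaw_end top [284.  232.8] 0.93 atz [ 0.477 -0.039  0.08 ]
   tri [ 0.472 -0.047  0.085] [0.0091 0.0091]
lock_lever scene [266.8 238.6] 0.79 atz [ 0.587 -0.092  0.063]
lock_lever top [296.5 203.1] 0.57 atz [ 0.58  -0.082  0.063]
   tri [ 0.581 -0.085  0.05 ] [0.0026 0.0026]
lever_ball scene [254.8 256.2] 0.67 atz [ 0.624 -0.154  0.092]
lever_ball top [315.3 190.2] 0.49 atz [ 0.62  -0.145  0.092]
   tri [ 0.62  -0.148  0.081] [0.003 0.003]
hammer [224. 192.] [0.626 0.169 0.01 ] 0.72
punch [331. 218.] [ 0.534 -0.205  0.01 ] 0.43
wrench [174. 168.] [0.712 0.35  0.01 ] 0.74
screwdriver [383. 268.] [ 0.362 -0.383  0.01 ] 0.65
bottle [171. 172.] [0.7   0.358 0.01 ] 0.77
parts_tray [401. 216.] [ 0.542 -0.452  0.01 ] 0.91
file [353. 169.] [ 0.709 -0.286  0.01 ] 0.8
steel_rule [333. 219.] [ 0.53  -0.211  0.01 ] 0.7
```

```bash
python3 -m inch '[{"dx":-60,"dy":33,"dz":-30,"az":-10},{"dx":-500,"dy":278,"dz":-80,"az":-97},{"dx":-500,"dy":278,"dz":-80,"az":-97},{"dx":-500,"dy":278,"dz":-80,"az":-97},{"dx":-500,"dy":278,"dz":-80,"az":-97},{"dx":-500,"dy":278,"dz":-80,"az":-97},{"dx":-500,"dy":278,"dz":-80,"az":-97},{"dx":-500,"dy":278,"dz":-80,"az":-97}]'; python3 -c "
from plant import *
print(get_obs())"
```

```text
{'clock': 2.4, 'joint_pos': array([-4.84095959e+01,  2.05461310e+01,  6.82481017e-01,  8.60844897e-05,
       -7.01365504e+01, -1.65057813e+01]), 'qvel': array([-0.03130454, -0.00761301,  0.00764026, -0.02898866,  0.04938987,
        0.00436269]), 'tau': array([-8.78914034e-04, -5.82374167e+01,  2.93295622e+01,  7.00226739e+00,
        1.25434325e-02, -1.63919992e-05]), 'tool_pos': array([ 0.28613248, -0.61133039,  0.20256808]), 'orientation': array([ 1.79999831e+02, -1.34552010e-04, -1.54915348e+02]), 'force': array([-0.55647033,  0.32102291, -0.07606682]), 'moment': array([0.01815741, 0.00609854, 0.0125879 ]), 'opening': 0.08779105953996776}$[0]: bad value
```

```bash
python3 -m inch '[{"ax":0,"ay":0,"az":-10,"dx":-60,"dy":33,"dz":-30,"fingers":87},{"ax":0,"ay":0,"az":-97,"dx":-500,"dy":278,"dz":-80,"fingers":87},{"ax":0,"ay":0,"az":-97,"dx":-500,"dy":278,"dz":-80,"fingers":87},{"ax":0,"ay":0,"az":-97,"dx":-500,"dy":278,"dz":-80,"fingers":87},{"ax":0,"ay":0,"az":-97,"dx":-500,"dy":278,"dz":-80,"fingers":87},{"ax":0,"ay":0,"az":-97,"dx":-500,"dy":278,"dz":-80,"fingers":87},{"ax":0,"ay":0,"az":-97,"dx":-500,"dy":278,"dz":-80,"fingers":87},{"ax":0,"ay":0,"az":-97,"dx":-500,"dy":278,"dz":-80,"fingers":87}]'
```

```text
clock: 3.4
tool_pos: [0.5754, -0.2104, 0.2747]
orientation: [-180.0, -0.0, -69.3]
force: [0.6, -1.2, 0.4]
opening: 0.087
```

```bash
python3 -m inch '[{"ax":0,"ay":0,"az":-10,"dx":0,"dy":0,"dz":0,"fingers":87},{"ax":0,"ay":0,"az":-10,"dx":0,"dy":0,"dz":0,"fingers":87}]'; python3 - <<'E'
from h import *
import pickle
s=snap('wrist','w1'); o=get_obs(); print(o['tool_pos'].round(4),o['orientation'].round(2))
pickle.dump(s,open('w1.pkl','wb'))
for t in Z:
  for q in landmark_of(t,'wrist')[:2]: print(t,np.round(q['position'],1),round(q['score'],2),atz(s,q['position'],Z[t],True).round(4))
E
```

```text
clock: 3.65
tool_pos: [0.5747, -0.2115, 0.274]
orientation: [180.0, 0.0, -59.7]
force: [-0.7, 0.5, -0.2]
opening: 0.0871
[ 0.5743 -0.2122  0.274 ] [ 1.7999e+02  1.0000e-02 -5.9920e+01]
vise_base [225.5 278.4] 0.8 [ 0.5646 -0.0303  0.    ]
pointer [292.9 321.2] 0.73 [ 0.4412 -0.0297  0.026 ]
anvil [108.2 238.1] 0.25 [ 0.7284 -0.0572  0.112 ]
jaw_end [291.3 322.1] 0.87 [ 0.4637 -0.0579  0.08  ]
lock_lever [222.6 255.9] 0.85 [ 0.5895 -0.0918  0.063 ]
lock_lever [459.9 145.5] 0.24 [ 0.3928 -0.3834  0.063 ]
lever_ball [215.9 207.9] 0.58 [ 0.6258 -0.1552  0.092 ]
```

View pics/w1.png

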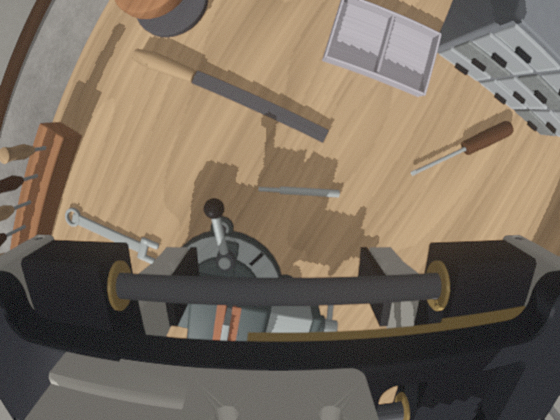

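```bash
python3 - <<'E'
from h import *
import pickle
w=pickle.load(open('w1.pkl','rb'))
a=w['image'][180:300,150:330][:,:,::-1];cv2.imwrite('pics/w1c.png',cv2.resize(a,None,fx=4,fy=4,interpolation=3))
sc=snapshot('scene');tp=snapshot('top')
# black blob centroids
def blob(im,c,r):
    h=im.max(2); m=np.zeros(h.shape,np.uint8); y,x=np.mgrid[:h.shape[0],:h.shape[1]]
    m[(h<50)&(np.hypot(x-c[0],y-c[1])<r)]=1
    return (x[m>0].mean(),y[m>0].mean(),m.sum())
b=[blob(w['image'],(214,208),14),blob(sc['image'],(257,257),7),blob(tp['image'],(318,188),7)]
print(b)
rs=[ray(w,b[0][:2],True),ray(sc,b[1][:2]),ray(tp,b[2][:2])]
print([atz(s,p[:2],.092,f).round(4) for s,p,f in((w,b[0],True),(sc,b[1],False),(tp,b[2],False))])
x,r=tri(rs[:2]);print(x.round(4),np.round(r,4))
E
```

```text
[(np.float64(216.5487804878049), np.float64(206.79268292682926), np.uint64(82)), (np.float64(257.0813953488372), np.float64(257.22093023255815), np.uint64(86)), (np.float64(320.0), np.float64(188.0), np.uint64(2))]
[array([ 0.6258, -0.1568,  0.092 ]), array([ 0.6298, -0.1515,  0.092 ]), array([ 0.6273, -0.1604,  0.092 ])]
[ 0.6261 -0.1516  0.0841] [0.0025 0.0025]
```

View pics/w1c.png

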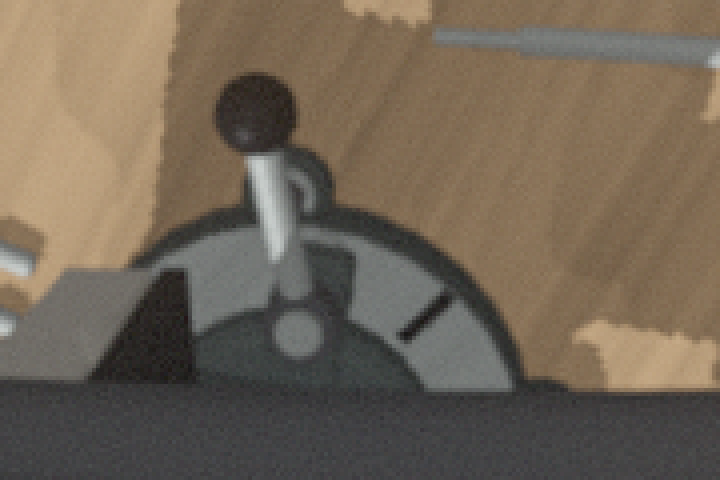

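```bash
python3 - <<'E'
from h import *
import pickle
w=pickle.load(open('w1.pkl','rb'))
b=atz(w,(214,208),.092,True); print('ball',b)
for z in(.063,.075): 
  h=atz(w,(224.5,263.2),z,True); d=b-h; print('hub',z,h,np.hypot(d[0],d[1]),np.degrees(np.arctan2(d[1],d[0])))
n=atz(w,(256.3,259.3),.022,True); c=np.array([.5625,-.030]); d=n[:2]-c
print('notch',n,np.hypot(*d),np.degrees(np.arctan2(d[1],d[0])))
d=h[:2]-c; print(np.hypot(*d),np.degrees(np.arctan2(d[1],d[0])))
print(get_obs()['tool_pos'],get_obs()['orientation'])
E
```

```text
ball [ 0.62773228 -0.15394617  0.092     ]
hub 0.063 [ 0.58248345 -0.08365745  0.063     ] 0.08359402585409743 -57.22832137891476
hub 0.075 [ 0.58334876 -0.08945381  0.075     ] 0.07828896425289482 -55.46432606929461
notch [ 0.54220852 -0.09356707  0.022     ] 0.06672717618667375 -107.70379364989458
0.06300338194664021 -70.67568076236523
[ 0.57426366 -0.21264364  0.27411087] [-1.79992272e+02 -2.52556111e-03 -5.97802830e+01]
```

```bash
python3 -m inch '[{"ax":0,"ay":0,"az":-4,"dx":-24,"dy":-40,"dz":0,"fingers":64},{"ax":0,"ay":0,"az":-4,"dx":-24,"dy":-76,"dz":30,"fingers":64},{"ax":0,"ay":0,"az":-4,"dx":-24,"dy":-76,"dz":80,"fingers":64},{"ax":0,"ay":0,"az":-4,"dx":-24,"dy":-76,"dz":130,"fingers":64},{"ax":0,"ay":0,"az":-4,"dx":-24,"dy":-76,"dz":140,"fingers":64},{"ax":0,"ay":0,"az":-4,"dx":-24,"dy":-76,"dz":140,"fingers":64},{"ax":0,"ay":0,"az":-4,"dx":-24,"dy":-76,"dz":140,"fingers":64}]'; python3 - <<'E'
from h import *
import pickle
s=snap('wrist','w2'); o=get_obs(); print(o['tool_pos'].round(4),o['orientation'].round(2),o['force'])
pickle.dump(s,open('w2.pkl','wb'))
a=s['image'];
from h import *
R=cv2.Rodrigues(np.array(s['rvec'],float))[0];p=R@np.array([.6277,-.154,.092])+np.array(s['tvec']).ravel()
th=np.arccos(p[2]/np.linalg.norm(p));u=p[:2]/np.hypot(*p[:2])*th
print('pred ball px',u*s['fx']+[s['cx'],s['cy']])
print([(np.round(q['position'],1),round(q['score'],2)) for q in landmark_of('lever_ball','wrist')[:2]])
E
```

```text
clock: 5.03
tool_pos: [0.6295, -0.1535, 0.1367]
orientation: [-179.8, -0.1, -55.7]
force: [-0.6, 0.2, 0.8]
opening: 0.0637
[ 0.6294 -0.1535  0.1366] [-1.7983e+02 -1.4000e-01 -5.5720e+01] [ 0.66391398 -0.57584772 -0.26758378]
pred ball px [280.489483   225.71438355]
[(array([280.6, 224.9]), 0.85)]
```

View pics/w2.png

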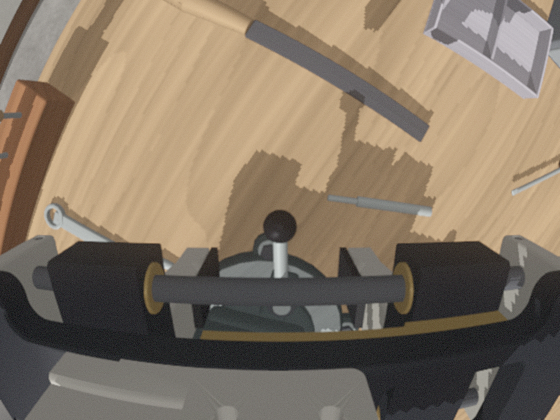

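```bash
python3 -m inch '[{"ax":0,"ay":0,"az":0,"dx":0,"dy":0,"dz":30,"fingers":64},{"ax":0,"ay":0,"az":0,"dx":0,"dy":0,"dz":53,"fingers":64},{"ax":0,"ay":0,"az":0,"dx":0,"dy":0,"dz":53,"fingers":64},{"ax":0,"ay":0,"az":0,"dx":0,"dy":0,"dz":53,"fingers":10},{"ax":0,"ay":0,"az":0,"dx":0,"dy":0,"dz":53,"fingers":10},{"ax":0,"ay":0,"az":0,"dx":0,"dy":0,"dz":53,"fingers":10},{"ax":0,"ay":0,"az":0,"dx":0,"dy":0,"dz":53,"fingers":10}]'
```

```text
clock: 6.0
tool_pos: [0.6282, -0.1532, 0.0815]
orientation: [-180.0, -0.0, -55.7]
force: [0.4, 0.1, -0.4]
opening: 0.0296
```

```bash
python3 -m inch '[{"ax":0,"ay":0,"az":0,"dx":0,"dy":0,"dz":0,"fingers":10},{"ax":0,"ay":0,"az":-4,"dx":-0.2,"dy":-5.2,"dz":0,"fingers":10}]'; python3 -m inch '[{"ax":0,"ay":0,"az":-4,"dx":-0.5,"dy":-5.2,"dz":0,"fingers":10},{"ax":0,"ay":0,"az":-9,"dx":-1.7,"dy":-11.7,"dz":0,"fingers":10}]'
```

```text
clock: 6.25
tool_pos: [0.632, -0.1503, 0.0811]
orientation: [180.0, 0.0, -51.7]
force: [0.3, -0.4, 0.5]
opening: 0.0119
clock: 6.5
tool_pos: [0.6403, -0.1415, 0.081]
orientation: [180.0, 0.0, -42.6]
force: [0.5, 0.0, 0.4]
opening: 0.0102
```

```bash
python3 - <<'E'
from h import *
import pickle
s=snap('wrist','w3'); o=get_obs(); print(o['tool_pos'].round(4),o['orientation'].round(2),o['force'],o['opening'])
t=snap('scene','s3');snap('top','t3')
cv2.imwrite('pics/s3c.png',cv2.resize(t['image'][150:330,160:400,::-1],None,fx=3.2,fy=3.2,interpolation=3))
E
```

```text
[ 0.6409 -0.141   0.081 ] [-1.80e+02 -1.00e-02 -4.23e+01] [ 0.90966249 -0.80168637 -0.02752763] 0.01016325447128278
```

View pics/w3.png

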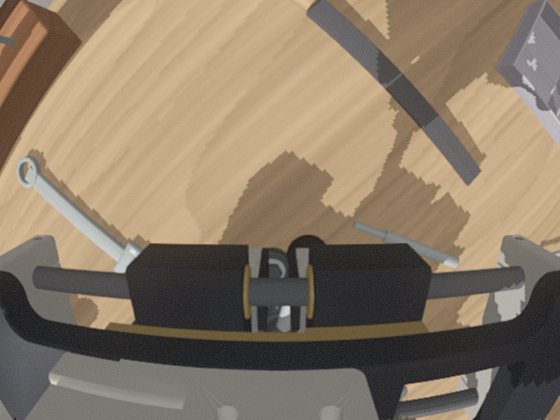

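View pics/s3c.png

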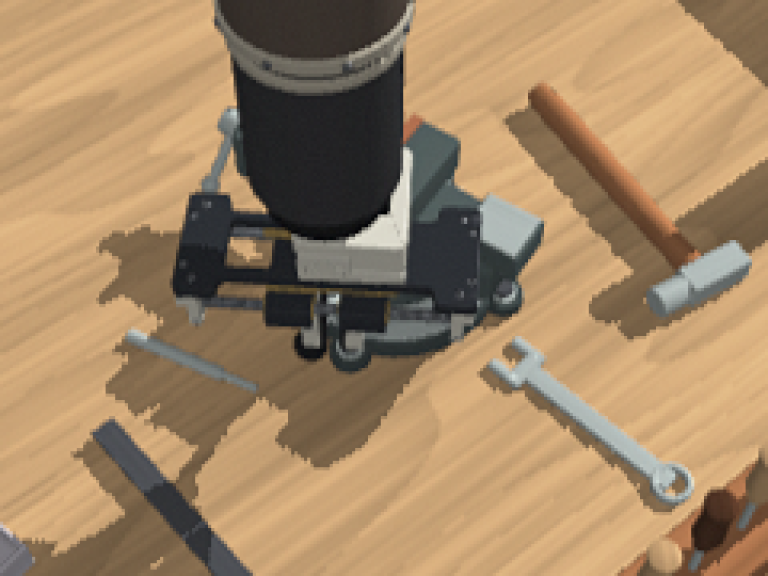

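```bash
cat >> h.py <<'E'
def proj(s,X,fish=False):
    R=cv2.Rodrigues(np.array(s['rvec'],float))[0];p=R@np.array(X,float)+np.array(s['tvec'],float).ravel()
    if fish:
        th=np.arccos(p[2]/np.linalg.norm(p));u=p[:2]/np.hypot(*p[:2])*th
    else: u=p[:2]/p[2]
    return (u*[s['fx'],s['fy']]+[s['cx'],s['cy']]).round(1)
E
python3 - <<'E'
from h import *
import pickle
s=snapshot('wrist'); o=get_obs(); T=o['tool_pos']
print('tcp px',proj(s,T,True),'grasp',proj(s,T+[0,0,.019],True),'ball',proj(s,[.6277,-.154,.092],True))
sc=snapshot('scene'); print('tcp scene',proj(sc,T), proj(sc,[.6277,-.154,.092]))
for c,f in(('wrist',True),('scene',False)):
  for q in landmark_of('lever_ball',c)[:2]: print(c,np.round(q['position'],1),round(q['score'],2))
a=s['image'][180:340,190:390,::-1];cv2.imwrite('pics/w3c.png',cv2.resize(a,None,fx=4,fy=3.7,interpolation=3))
E
```

```text
tcp px [278.5 247.2] grasp [278.5 259.9] ball [309.3 255.2]
tcp scene [263.4 260.5] [255.7 257.2]
wrist [309.3 256.8] 0.97
scene [255.8 254.3] 0.46
```

View pics/w3c.png

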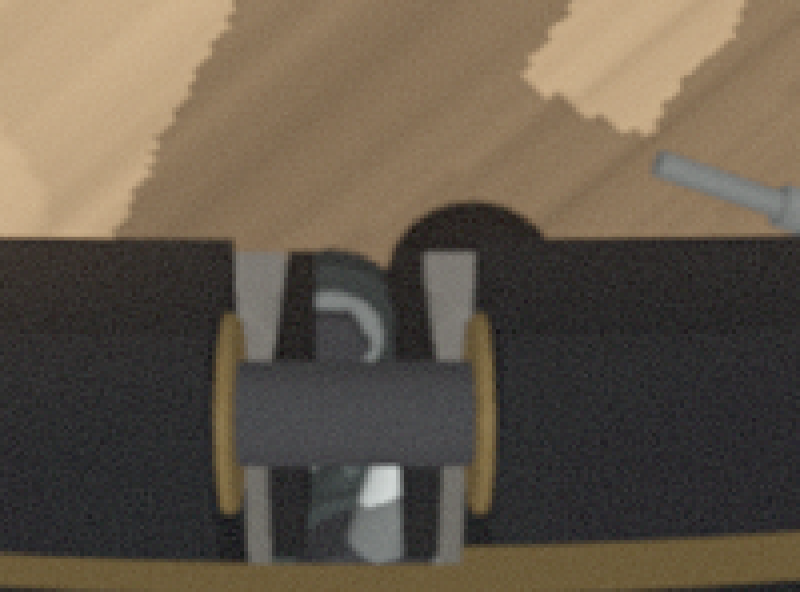

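```bash
python3 - <<'E'
import cv2
a=cv2.imread('pics/s3.png')[225:275,205:315];cv2.imwrite('pics/s3d.png',cv2.resize(a,None,fx=7,fy=7,interpolation=3))
E
```

```text
(no output)
```

View pics/s3d.png

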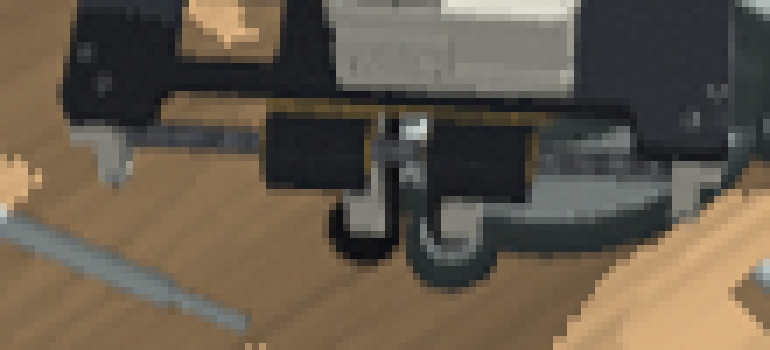

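```bash
python3 - <<'E'
from h import *
import pickle
w1=pickle.load(open('w1.pkl','rb'));w2=pickle.load(open('w2.pkl','rb'))
sc=snapshot('scene');w3=snapshot('wrist');tp=snapshot('top')
def rad(im,c,r,th=60):
    g=im.max(2);y,x=np.mgrid[:420,:560];m=(g<th)&(np.hypot(x-c[0],y-c[1])<r);return x[m].mean(),y[m].mean(),m.sum()
p2=rad(w2['image'],(280,225),18); p1=rad(w1['image'],(214,208),12); ps=rad(sc['image'],(257,257),7)
print(p1,p2,ps)
r1=ray(w1,p1[:2],True);r2=ray(w2,p2[:2],True);rs=ray(sc,(257.1,257.4));rt=ray(tp,(318.5,188))
for n,l in(('12',[r1,r2]),('1s',[r1,rs]),('2s',[r2,rs]),('2t',[r2,rt]),('all',[r1,r2,rs,rt])):
    x,r=tri(l);print(n,x.round(4),np.round(r,4))
for w,n in((w1,'w1'),(w2,'w2')): print(ray(w,(280,210),True)[0])
E
python3 - <<'E'
import cv2
a=cv2.imread('pics/w2.png')[190:270,230:330];cv2.imwrite('pics/w2c.png',cv2.resize(a,None,fx=6,fy=6,interpolation=3))
E
```

```text
(np.float64(214.1556420233463), np.float64(207.56420233463035), np.int64(257)) (np.float64(280.00278164116827), np.float64(225.3143254520167), np.int64(719)) (np.float64(257.79411764705884), np.float64(257.1470588235294), np.int64(68))
12 [ 0.6279 -0.1537  0.09  ] [0.0002 0.0002]
1s [ 0.628  -0.1516  0.0874] [0.0013 0.0013]
2s [ 0.6274 -0.1514  0.0867] [0.0013 0.0013]
2t [ 0.6277 -0.1548  0.0925] [0.0008 0.0008]
all [ 0.6282 -0.1536  0.0906] [0.0005 0.0003 0.0027 0.002 ]
[ 0.61080386 -0.27336411  0.45574317]
[ 0.66908902 -0.21260891  0.31863462]
```

View pics/w2c.png

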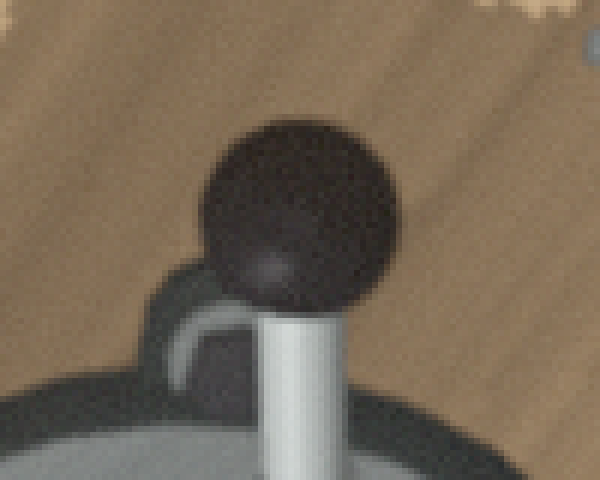

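```bash
python3 - <<'E'
from h import *
w=snapshot('wrist');sc=snapshot('scene');T=get_obs()['tool_pos']
cv2.imwrite('pics/w4c.png',cv2.resize(w['image'][220:310,235:345,::-1],None,fx=7,fy=6.5,interpolation=0))
for n,a,b in(('L/right finger',(257.1,258.6),(304,247)),('other',(270.4,259.3),(251,247))):
  x,r=tri([ray(sc,a),ray(w,b,True)]);print(n,x.round(4),np.round(r,4))
print(T,get_obs()['force'])
E
```

```text
L/right finger [ 0.6363 -0.1564  0.0994] [0.0006 0.0006]
other [ 0.6543 -0.133   0.0946] [0.0012 0.0012]
[ 0.64023451 -0.14163931  0.08110001] [-0.42024925 -0.60695338 -1.07135267]
```

View pics/w4c.png

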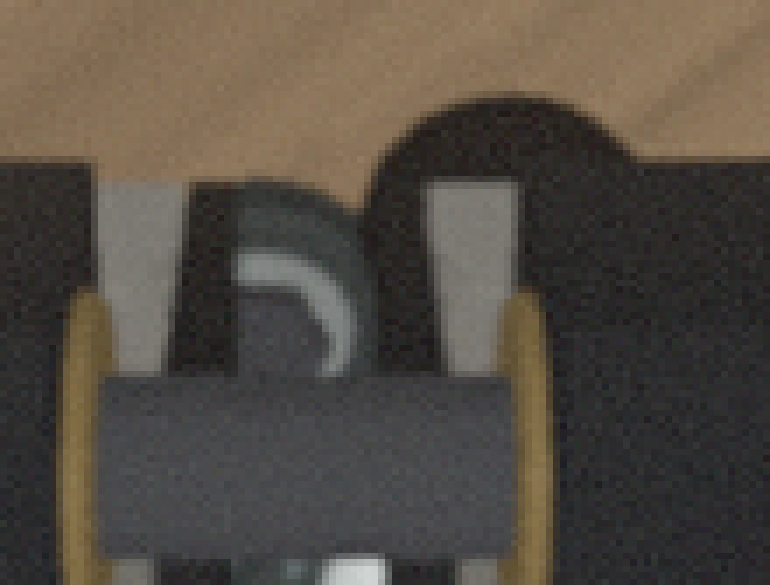

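```bash
python3 - <<'E'
from h import *
w=snapshot('wrist');o=get_obs();T=o['tool_pos'];y=np.radians(o['orientation'][2])
ex=np.array([np.cos(y),np.sin(y),0]);ey=np.array([np.sin(y),-np.cos(y),0])
for dx in(-9.5,0,9.5):
  for dz in(0,10,20,30): print(dx,dz,proj(w,T+ex*dx/1e3+ey*.015+[0,0,dz/1e3],True))
print(w['rvec'],w['tvec'])
E
```

```text
-9.5 0 [302.5 261.5]
-9.5 10 [303.7 268.4]
-9.5 20 [305.1 276. ]
-9.5 30 [306.5 284.5]
0 0 [302.9 247. ]
0 10 [304.2 253.4]
0 20 [305.6 260.5]
0 30 [307.1 268.3]
9.5 0 [303.3 232.1]
9.5 10 [304.6 237.8]
9.5 20 [306.1 244.2]
9.5 30 [307.7 251.3]
[-1.20585959  2.75734811  0.37468384] [0.33043128 0.54432475 0.42403688]
```

```bash
python3 -m inch '[{"ax":0,"ay":0,"az":0,"dx":0,"dy":0,"dz":-35,"fingers":12},{"ax":0,"ay":0,"az":5,"dx":-0.5,"dy":10,"dz":-50,"fingers":64},{"ax":0,"ay":0,"az":13,"dx":-1,"dy":17.5,"dz":-50,"fingers":64},{"ax":0,"ay":0,"az":13,"dx":-1,"dy":17.5,"dz":-50,"fingers":64},{"ax":0,"ay":0,"az":13,"dx":-1,"dy":17.5,"dz":-50,"fingers":64},{"ax":0,"ay":0,"az":13,"dx":-1,"dy":17.5,"dz":-50,"fingers":64},{"ax":0,"ay":0,"az":13,"dx":-1,"dy":17.5,"dz":-50,"fingers":64}]'; python3 - <<'E'
from h import *
w=snapshot('wrist');sc=snap('scene','s5');o=get_obs();print(o['tool_pos'],o['orientation'],o['opening'])
cv2.imwrite('pics/w5c.png',cv2.resize(w['image'][170:330,150:410,::-1],None,fx=3,fy=3,interpolation=2))
cv2.imwrite('pics/s5c.png',cv2.resize(sc['image'][205:275,200:320,::-1],None,fx=6,fy=6,interpolation=2))
print(proj(sc,o['tool_pos']),proj(w,o['tool_pos'],True))
E
```

```text
clock: 8.02
tool_pos: [0.6277, -0.1536, 0.1308]
orientation: [180.0, 0.0, -55.7]
force: [0.2, 0.3, 0.3]
opening: 0.0628
[ 0.62767601 -0.15362278  0.13085579] [ 1.79983618e+02  9.45246473e-03 -5.56779428e+01] 0.06354322658594251
[255.  247.9] [278.  247.2]
```

View pics/w5c.png

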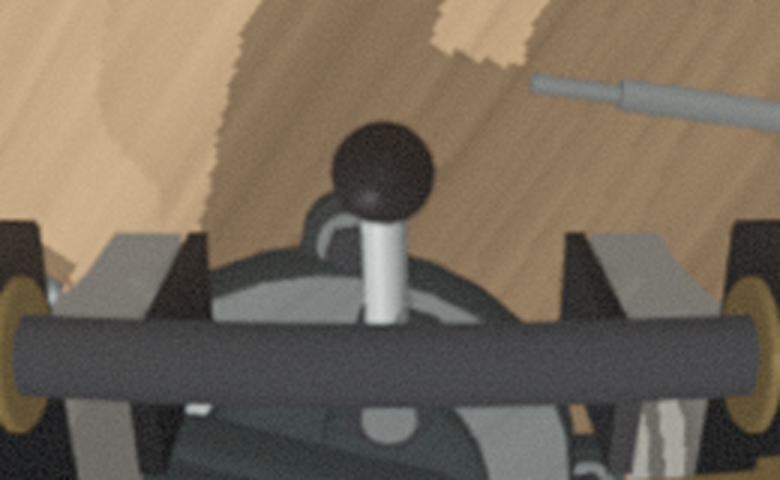

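View pics/s5c.png

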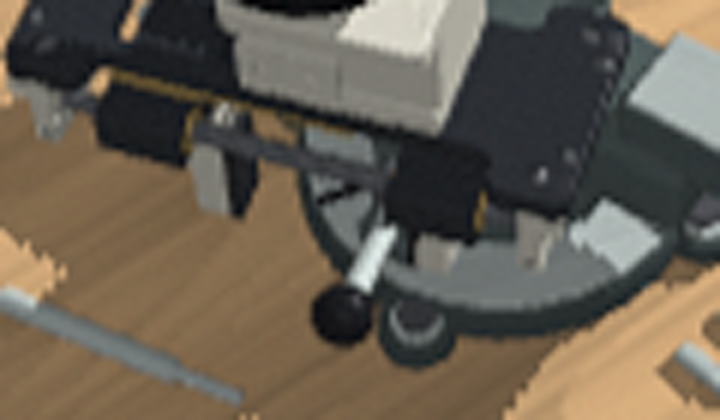

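```bash
python3 -m inch '[{"ax":0,"ay":0,"az":0,"dx":0,"dy":0,"dz":30,"fingers":60},{"ax":0,"ay":0,"az":0,"dx":0,"dy":0,"dz":50,"fingers":50},{"ax":0,"ay":0,"az":0,"dx":0,"dy":0,"dz":62,"fingers":45},{"ax":0,"ay":0,"az":0,"dx":0,"dy":0,"dz":70,"fingers":40},{"ax":0,"ay":0,"az":0,"dx":0,"dy":0,"dz":70,"fingers":36},{"ax":0,"ay":0,"az":0,"dx":0,"dy":0,"dz":70,"fingers":15}]'
python3 - <<'E'
from h import *
w=snapshot('wrist');sc=snap('scene','s6');o=get_obs();print(o['force'],o['opening'])
cv2.imwrite('pics/w6c.png',cv2.resize(w['image'][170:330,150:410,::-1],None,fx=3,fy=3,interpolation=2))
cv2.imwrite('pics/s6c.png',cv2.resize(sc['image'][205:275,200:320,::-1],None,fx=6,fy=6,interpolation=2))
E
```

```text
clock: 8.88
tool_pos: [0.6282, -0.1538, 0.0618]
orientation: [-180.0, -0.0, -55.7]
force: [-0.5, -1.1, -0.0]
opening: 0.0306
[ 1.94622391  2.22254117 -0.22600327] 0.02316535935177348
```

View pics/w6c.png

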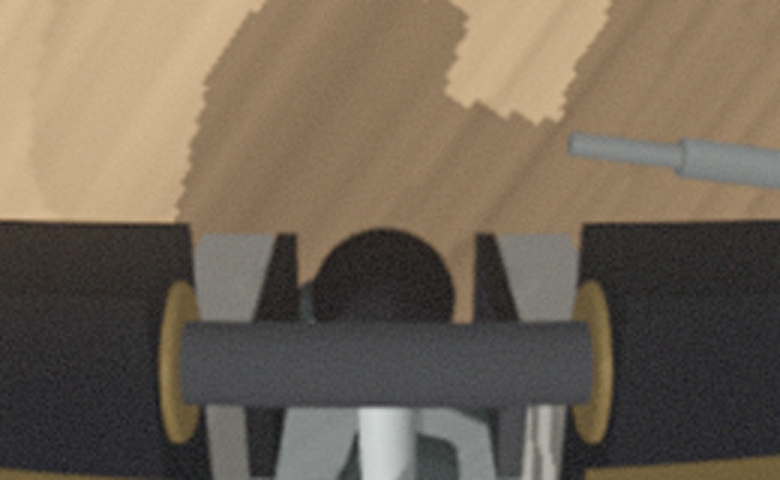

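View pics/s6c.png

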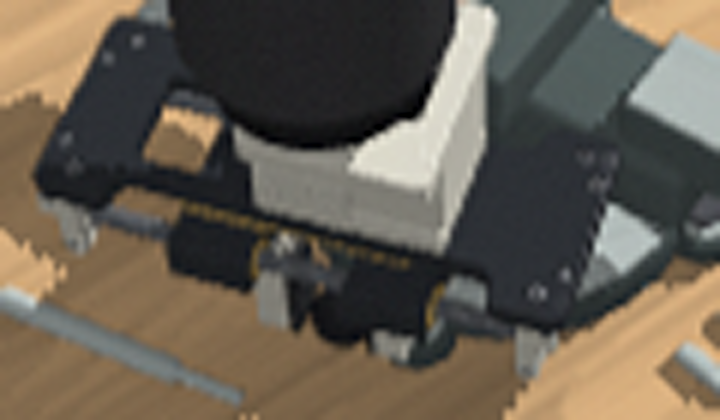

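```bash
python3 -m inch '[{"ax":0,"ay":0,"az":0,"dx":0,"dy":0,"dz":0,"fingers":15},{"ax":0,"ay":0,"az":0,"dx":0,"dy":0,"dz":0,"fingers":15}]'
```

```text
clock: 9.22
tool_pos: [0.6285, -0.1536, 0.0618]
orientation: [-179.9, -0.1, -55.7]
force: [1.3, 2.2, 2.9]
opening: 0.0231
```

```bash
python3 -m inch '[{"ax":0,"ay":0,"az":0,"dx":0,"dy":0,"dz":0,"fingers":34},{"ax":0,"ay":0,"az":0,"dx":0,"dy":0,"dz":9,"fingers":34},{"ax":0,"ay":0,"az":0,"dx":0,"dy":0,"dz":9,"fingers":15},{"ax":0,"ay":0,"az":0,"dx":0,"dy":0,"dz":9,"fingers":15},{"ax":0,"ay":0,"az":0,"dx":0,"dy":0,"dz":9,"fingers":15}]'
```

```text
clock: 9.85
tool_pos: [0.6276, -0.1531, 0.0509]
orientation: [-180.0, 0.1, -55.7]
force: [5.1, 3.7, -9.8]
opening: 0.0229
```

```bash
python3 -m inch '[{"ax":0,"ay":0,"az":0,"dx":0,"dy":0,"dz":0,"fingers":32},{"ax":0,"ay":0,"az":0,"dx":0,"dy":0,"dz":-5,"fingers":32}]';python3 -m inch '[{"ax":0,"ay":0,"az":0,"dx":0,"dy":0,"dz":0,"fingers":15},{"ax":0,"ay":0,"az":0,"dx":0,"dy":0,"dz":0,"fingers":15},{"ax":0,"ay":0,"az":0,"dx":0,"dy":0,"dz":0,"fingers":15}]'
```

```text
clock: 10.1
tool_pos: [0.6272, -0.1541, 0.0572]
orientation: [179.9, 0.0, -55.7]
force: [-0.1, -0.7, 0.2]
opening: 0.0313
clock: 10.48
tool_pos: [0.6284, -0.1539, 0.0579]
orientation: [-179.9, -0.1, -55.7]
force: [0.6, 1.0, 4.7]
opening: 0.0232
```

```bash
python3 -m inch '[{"ax":0,"ay":0,"az":0,"dx":-0.1,"dy":-3,"dz":0,"fingers":15},{"ax":0,"ay":0,"az":0,"dx":-0.3,"dy":-6.5,"dz":0,"fingers":15},{"ax":0,"ay":0,"az":0,"dx":-0.7,"dy":-10.4,"dz":0,"fingers":15},{"ax":0,"ay":0,"az":0,"dx":-1.4,"dy":-14.3,"dz":0,"fingers":15}]'
```

```text
clock: 10.98
tool_pos: [0.6375, -0.1477, 0.0578]
orientation: [179.8, -0.1, -55.7]
force: [-2.0, -14.7, 4.0]
opening: 0.0235
```

```bash
python3 -m inch '[{"ax":0,"ay":0,"az":0,"dx":1,"dy":0,"dz":0,"fingers":15}]'; python3 - <<'E'
from h import *
w=snap('wrist','w7');tp=snap('top','t7');o=get_obs();print(o['tool_pos'],o['force'],o['moment'])
for t in('lock_lever','anvil','jaw_end','pointer'):
  for c,s,f in(('wrist',w,True),('top',tp,False)):
    for q in landmark_of(t,c)[:1]: print(t,c,np.round(q['position'],1),round(q['score'],2),atz(s,q['position'],Z[t],f).round(4))
cv2.imwrite('pics/t7c.png',cv2.resize(tp['image'][140:280,190:370,::-1],None,fx=4,fy=4,interpolation=2))
E
```

```text
clock: 11.1
tool_pos: [0.6378, -0.1476, 0.0577]
orientation: [179.8, -0.0, -55.7]
force: [-4.7, -7.3, 8.5]
opening: 0.023
[ 0.63794048 -0.14773853  0.05771618] [-4.09710085 -8.33133632  7.45433525] [-3.28049394  1.57521982  0.35703408]
lock_lever top [297.5 204.6] 0.6 [ 0.575  -0.0857  0.063 ]
anvil top [273.  181.5] 0.62 [ 0.6455 -0.0024  0.112 ]
jaw_end top [284.2 235.6] 0.6 [ 0.4677 -0.0399  0.08  ]
pointer top [174.5 168.7] 0.6 [0.7072 0.3435 0.026 ]
```

View pics/w7.png

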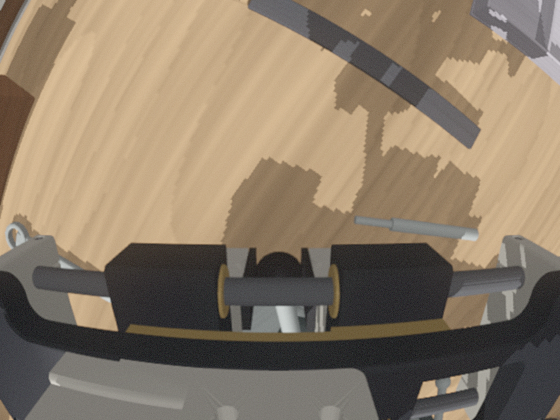

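View pics/t7c.png

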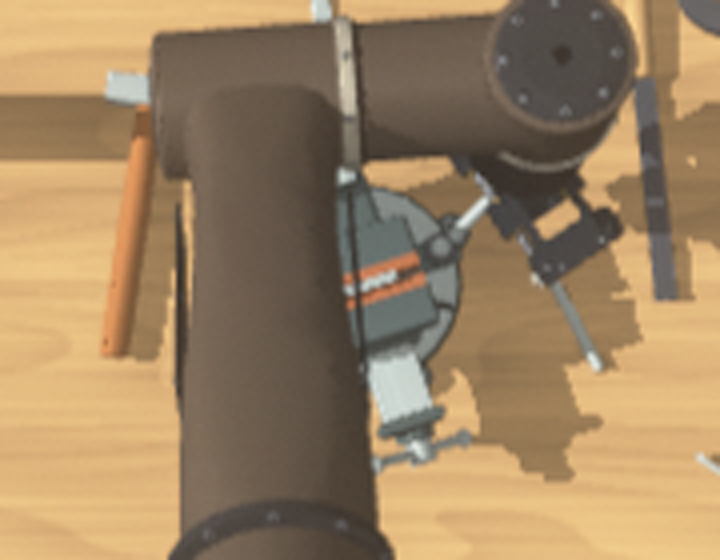

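```bash
python3 -m inch '[{"ax":0,"ay":0,"az":0,"dx":-0.8,"dy":-4.5,"dz":0,"fingers":15},{"ax":0,"ay":0,"az":0,"dx":-1.7,"dy":-8.4,"dz":0,"fingers":15},{"ax":0,"ay":0,"az":0,"dx":-2.8,"dy":-12.2,"dz":0,"fingers":15}]';python3 -m inch '[{"ax":0,"ay":0,"az":0,"dx":-1.3,"dy":-3.7,"dz":0,"fingers":15},{"ax":0,"ay":0,"az":0,"dx":-2.9,"dy":-7.4,"dz":0,"fingers":15},{"ax":0,"ay":0,"az":0,"dx":-4.6,"dy":-11,"dz":0,"fingers":15},{"ax":0,"ay":0,"az":0,"dx":-6.5,"dy":-14.5,"dz":0,"fingers":15},{"ax":0,"ay":0,"az":0,"dx":-8.6,"dy":-17.9,"dz":0,"fingers":15}]'
```

```text
clock: 11.98
tool_pos: [0.6466, -0.1391, 0.0578]
orientation: [179.8, -0.1, -55.7]
force: [-3.7, -10.0, 6.9]
opening: 0.0232
clock: 12.6
tool_pos: [0.6562, -0.1218, 0.0578]
orientation: [179.8, -0.1, -55.7]
force: [-5.6, -8.3, 8.4]
opening: 0.0235
```

```bash
python3 - <<'E'
from h import *
tp=snap('top','t8');o=get_obs();print(o['tool_pos'],o['force'],o['moment'])
cv2.imwrite('pics/t8c.png',cv2.resize(tp['image'][140:280,190:370,::-1],None,fx=4,fy=4,interpolation=2))
E
```

```text
[ 0.65640997 -0.12122587  0.0578221 ] [-4.28795457 -9.52708064  7.43499363] [-2.94418424  1.84060164  0.36616233]
```

View pics/t8c.png

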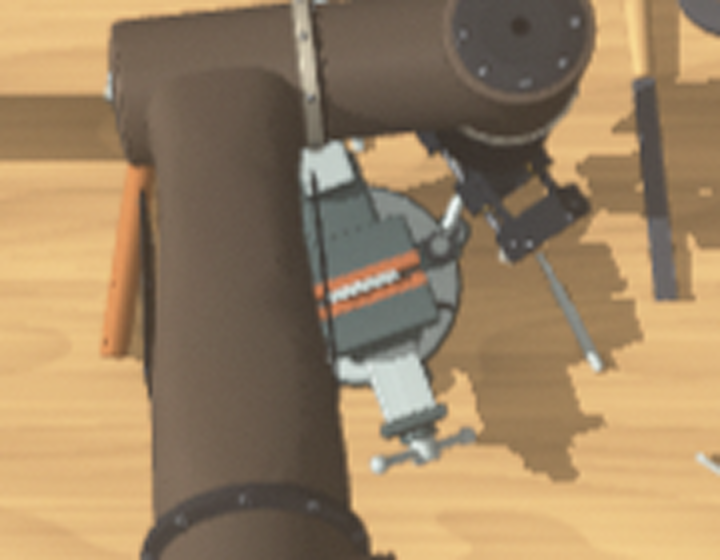

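```bash
python3 -m inch '[{"ax":0,"ay":0,"az":0,"dx":0,"dy":0,"dz":0,"fingers":45},{"ax":0,"ay":0,"az":0,"dx":0,"dy":0,"dz":0,"fingers":45},{"ax":0,"ay":0,"az":0,"dx":0,"dy":0,"dz":-50,"fingers":45},{"ax":0,"ay":0,"az":0,"dx":0,"dy":0,"dz":-100,"fingers":70},{"ax":0,"ay":0,"az":-10,"dx":0,"dy":0,"dz":-150,"fingers":85},{"ax":0,"ay":0,"az":-116,"dx":-116,"dy":61,"dz":-220,"fingers":85},{"ax":0,"ay":0,"az":-116,"dx":-116,"dy":61,"dz":-220,"fingers":85},{"ax":0,"ay":0,"az":-116,"dx":-116,"dy":61,"dz":-220,"fingers":85}]';  python3 -m inch '[{"ax":0,"ay":0,"az":-74,"dx":0,"dy":0,"dz":0,"fingers":85},{"ax":0,"ay":0,"az":-74,"dx":0,"dy":0,"dz":0,"fingers":85},{"ax":0,"ay":0,"az":-74,"dx":0,"dy":0,"dz":0,"fingers":85},{"ax":0,"ay":0,"az":-74,"dx":0,"dy":0,"dz":0,"fingers":85},{"ax":0,"ay":0,"az":-74,"dx":0,"dy":0,"dz":0,"fingers":85},{"ax":0,"ay":0,"az":-74,"dx":0,"dy":0,"dz":0,"fingers":85},{"ax":0,"ay":0,"az":-74,"dx":0,"dy":0,"dz":0,"fingers":85}]'; python3 - <<'E'
from h import *
import pickle
s=snap('wrist','w9');pickle.dump(s,open('w9.pkl','wb'));o=get_obs();print(o['tool_pos'],o['orientation'],o['force'],o['joint_pos'])
for t in Z:
  for q in landmark_of(t,'wrist')[:1]: print(t,np.round(q['position'],1),round(q['score'],2),atz(s,q['position'],Z[t],True).round(4))
E
```

```text
clock: 13.65
tool_pos: [0.5406, -0.0564, 0.2794]
orientation: [-179.9, -0.2, -13.1]
force: [0.4, -0.2, 0.4]
opening: 0.0841
clock: 14.52
tool_pos: [0.5418, -0.0571, 0.2767]
orientation: [-180.0, -0.0, 60.9]
force: [0.4, -0.4, -0.0]
opening: 0.0851
[ 0.54175761 -0.05713554  0.27662825] [-1.79957073e+02  1.28190840e-03  6.13013656e+01] [0.2155905  0.88726682 0.31925918] [ 1.45717943e+01  5.91433404e+00 -8.88676149e+00 -2.94641571e-02
 -7.52310414e+01  1.36737090e+02]
vise_base [279.3 147. ] 0.65 [ 0.5626 -0.0221  0.    ]
mark [268.7 100.7] 0.89 [0.5813 0.0405 0.022 ]
pointer [241.2 119.2] 0.97 [0.5378 0.0368 0.026 ]
anvil [334.4  93. ] 0.63 [0.6456 0.0079 0.112 ]
jaw_end [228.6 217.1] 0.85 [ 0.4698 -0.0609  0.08  ]
lock_lever [322.1 189.8] 0.93 [ 0.5854 -0.0904  0.063 ]
lever_ball [388.7 187.4] 0.84 [ 0.6574 -0.1194  0.092 ]
```

View pics/w9.png

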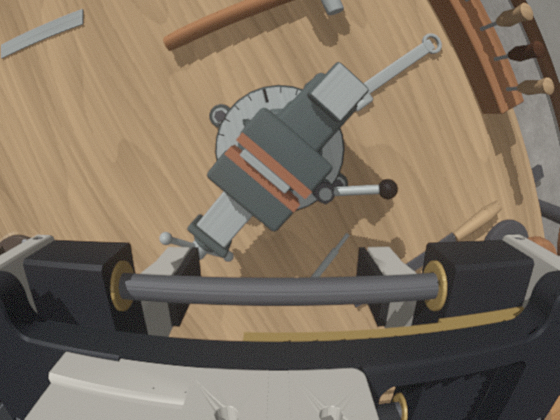

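```bash
python3 - <<'E'
import cv2
a=cv2.imread('pics/w9.png')[50:260,180:400];cv2.imwrite('pics/w9c.png',cv2.resize(a,None,fx=3.5,fy=2.85,interpolation=2))
a=cv2.imread('pics/w9.png')[80:140,210:310];cv2.imwrite('pics/w9d.png',cv2.resize(a,None,fx=8,fy=8,interpolation=2))
E
```

```text
(no output)
```

View pics/w9d.png

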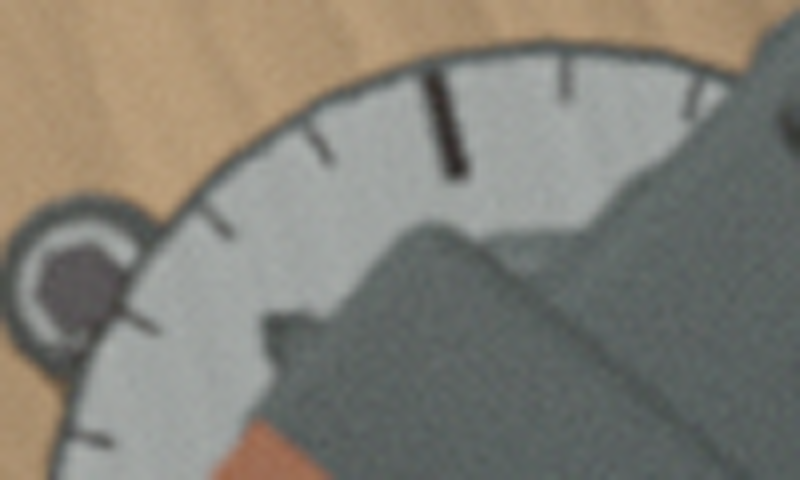

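View pics/w9c.png

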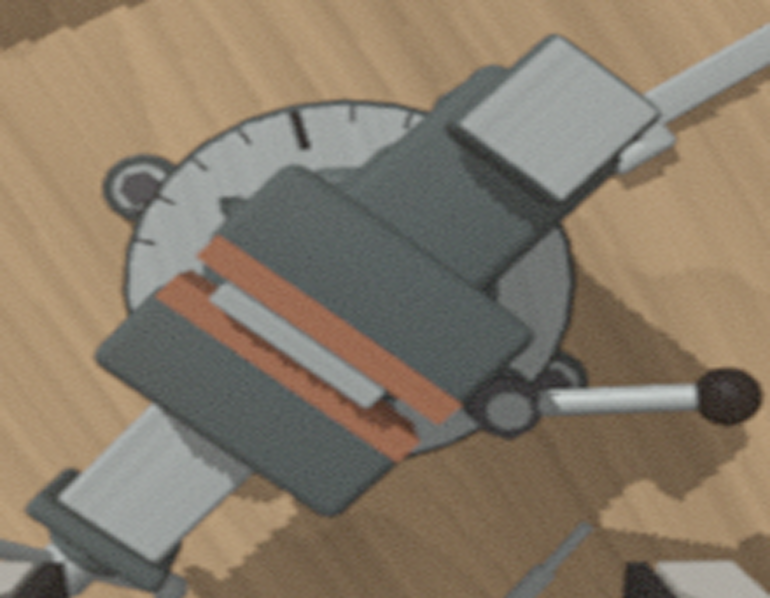

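```bash
python3 - <<'E'
from h import *
import pickle
from scipy.optimize import least_squares
s=pickle.load(open('w9.pkl','rb'))
d=lambda x,y:(210+x/8,80+y/8)
L=[((432,70),(458,178),0),((565,60),(566,100),-15),((695,82),(690,115),-30),((307,122),(330,162),15),((200,203),(233,237),30),((118,308),(157,330),45),((67,433),(110,443),60)]
O=[];Iin=[];k=[]
for a,b,ang in L:
  O.append(atz(s,d(*a),.022,True)[:2]);Iin.append(atz(s,d(*b),.022,True)[:2]);k.append(np.radians(ang))
O=np.array(O);I=np.array(Iin);k=np.array(k)
def f(p):
  c=p[:2];m=p[2];Ro,=p[3:]
  u=np.c_[np.cos(m+k),np.sin(m+k)]
  return (np.r_[O-c-Ro*u, (I-c-u*np.where(k==0,67,Ro*1e3-8)[:,None]/1e3)]).ravel()
r=least_squares(f,[.562,-.03,1.25,.086]);print(r.x,np.degrees(r.x[2]),np.abs(r.fun).max())
c=r.x[:2];m=r.x[2]
for n,p,z,off in(('pointer',d(265,322),.026,0),('anvil',(339.7,91.05),.126,np.pi/2),('hub',(180+510/3.5,50+410/2.857),.075,np.pi),('jaw_end',None,0,0)):
  if p is None: continue
  q=atz(s,p,z,True)[:2];v=q-c;print(n,q,np.hypot(*v),'head',(np.arctan2(v[1],v[0])+off-m+np.pi)%(2*np.pi)-np.pi, 'ang',np.degrees(np.arctan2(v[1],v[0])))
# edge directions of anvil
P=[atz(s,(180+x/3.5,50+y/2.857),.126,True)[:2] for x,y in((557,36),(660,108),(562,200),(458,125))]
P=np.array(P);print(P.mean(0)); 
for i in range(4):
  e=P[(i+1)%4]-P[i];print(np.hypot(*e),np.degrees(np.arctan2(e[1],e[0])))
E
```

```text
[ 0.56127043 -0.02507234  1.3063266   0.0855966 ] 74.84700059688024 0.0011923406041626436
pointer [0.53932745 0.03425164] 0.0632521053271528 head 0.6187473964417451 ang 110.29861499770021
anvil [0.64866828 0.00718982] 0.09316239089351422 head 0.6180942316347933 ang 20.261191410935403
hub [ 0.58690012 -0.09371437] 0.07327078938944347 head 0.6218209980533409 ang -69.52528060205076
[0.64920237 0.00728948]
0.039812921430480874 -67.78437198735494
0.04588907738516897 -158.94190905528217
0.040386661689811296 110.4527634683589
0.04466188405004803 20.3144995075998
```

```bash
python3 -m inch '[{"ax":0,"ay":0,"az":41,"dx":107.7,"dy":62.9,"dz":30,"fingers":86},{"ax":0,"ay":0,"az":41,"dx":107.7,"dy":62.9,"dz":60,"fingers":86},{"ax":0,"ay":0,"az":41,"dx":107.7,"dy":62.9,"dz":90,"fingers":86},{"ax":0,"ay":0,"az":41,"dx":107.7,"dy":62.9,"dz":120,"fingers":86},{"ax":0,"ay":0,"az":41,"dx":107.7,"dy":62.9,"dz":126,"fingers":86},{"ax":0,"ay":0,"az":41,"dx":107.7,"dy":62.9,"dz":126,"fingers":86}]'; python3 - <<'E'
from h import *
s=snap('wrist','w10');o=get_obs();print(o['tool_pos'],o['orientation'],o['force'])
print(proj(s,[.6487,.0072,.126],True))
E
```

```text
clock: 15.68
tool_pos: [0.65, 0.0051, 0.1517]
orientation: [180.0, -0.0, 19.7]
force: [0.1, -0.0, 0.6]
opening: 0.086
[0.65047153 0.00521946 0.15260271] [ 1.79966979e+02 -1.09435756e-01  1.96565499e+01] [0.4034171  0.44834004 0.57201399]
[275.1 234.1]
```

View pics/w10.png

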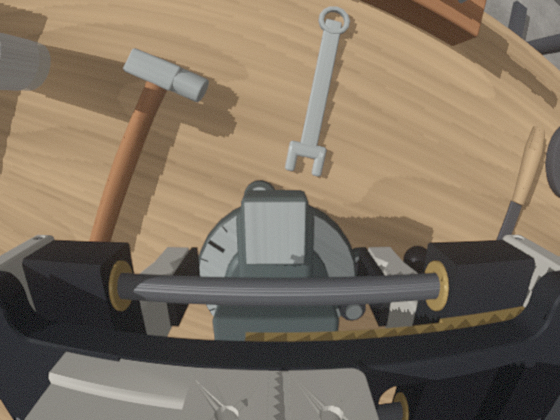

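```bash
python3 -m inch '[{"ax":0,"ay":0,"az":-0.7,"dx":-1,"dy":-2,"dz":30,"fingers":86},{"ax":0,"ay":0,"az":-0.7,"dx":-1,"dy":-2,"dz":50,"fingers":86},{"ax":0,"ay":0,"az":-0.7,"dx":-1,"dy":-2,"dz":60,"fingers":86},{"ax":0,"ay":0,"az":-0.7,"dx":-1,"dy":-2,"dz":60,"fingers":86}]'; python3 -m inch '[{"ax":0,"ay":0,"az":0,"dx":0,"dy":0,"dz":0,"fingers":38},{"ax":0,"ay":0,"az":0,"dx":0,"dy":0,"dz":0,"fingers":38},{"ax":0,"ay":0,"az":0,"dx":0,"dy":0,"dz":0,"fingers":38},{"ax":0,"ay":0,"az":0,"dx":0,"dy":0,"dz":0,"fingers":38},{"ax":0,"ay":0,"az":0,"dx":0,"dy":0,"dz":0,"fingers":38},{"ax":0,"ay":0,"az":0,"dx":0,"dy":0,"dz":0,"fingers":38}]'
```

```text
clock: 16.23
tool_pos: [0.6484, 0.0068, 0.0917]
orientation: [180.0, -0.0, 20.3]
force: [-0.2, -0.2, 0.8]
opening: 0.0861
clock: 16.98
tool_pos: [0.6481, 0.007, 0.0911]
orientation: [-180.0, -0.0, 20.2]
force: [-0.9, 1.3, 2.2]
opening: 0.0455
```

```bash
python3 -m inch '[{"ax":0,"ay":0,"az":3,"dx":-0.1,"dy":4.8,"dz":0,"fingers":38},{"ax":0,"ay":0,"az":7,"dx":-0.7,"dy":11.3,"dz":0,"fingers":38}]';  python3 -m inch '[{"ax":0,"ay":0,"az":0,"dx":0,"dy":0,"dz":0,"fingers":38}]'
```

```text
clock: 17.23
tool_pos: [0.6511, -0.0031, 0.0911]
orientation: [-180.0, 0.0, 13.2]
force: [-3.0, 5.5, 3.1]
opening: 0.0457
clock: 17.35
tool_pos: [0.6513, -0.004, 0.0911]
orientation: [-180.0, 0.0, 13.2]
force: [-1.0, 0.5, 1.6]
opening: 0.0455
```

```bash
python3 -m inch '[{"ax":0,"ay":0,"az":5,"dx":-0.4,"dy":8.1,"dz":0,"fingers":38},{"ax":0,"ay":0,"az":10,"dx":-1.4,"dy":16.1,"dz":0,"fingers":38},{"ax":0,"ay":0,"az":15,"dx":-3.2,"dy":23.9,"dz":0,"fingers":38},{"ax":0,"ay":0,"az":20,"dx":-5.6,"dy":31.6,"dz":0,"fingers":38},{"ax":0,"ay":0,"az":25,"dx":-8.7,"dy":39.1,"dz":0,"fingers":38},{"ax":0,"ay":0,"az":28.5,"dx":-11.2,"dy":44.1,"dz":0,"fingers":38},{"ax":0,"ay":0,"az":28.5,"dx":-11.2,"dy":44.1,"dz":0,"fingers":38},{"ax":0,"ay":0,"az":28.5,"dx":-11.2,"dy":44.1,"dz":0,"fingers":38}]'; python3 - <<'E'
from h import *
o=get_obs();print(o['tool_pos'],o['orientation'],o['force']);v=o['tool_pos'][:2]-[.5613,-.0251];print(np.hypot(*v),np.degrees(np.arctan2(v[1],v[0])))
s=snap('wrist','w11');sc=snap('scene','s11')
E
```

```text
clock: 18.35
tool_pos: [0.6501, -0.0491, 0.0911]
orientation: [-180.0, 0.0, -15.2]
force: [-3.2, 4.2, 3.3]
opening: 0.0455
[ 0.65014241 -0.04909897  0.0911403 ] [-1.79983005e+02  3.48577558e-02 -1.52065579e+01] [-3.20501977  4.22008608  3.31681796]
0.09202675841119108 -15.116497803102995
```

View pics/w11.png

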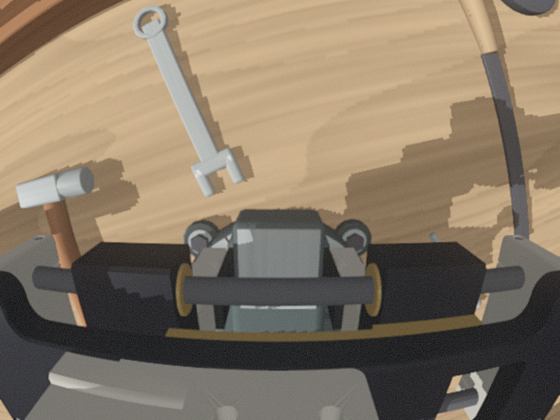

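```bash
python3 -m inch '[{"ax":0,"ay":0,"az":0,"dx":0,"dy":0,"dz":0,"fingers":80},{"ax":0,"ay":0,"az":0,"dx":0,"dy":0,"dz":0,"fingers":80},{"ax":0,"ay":0,"az":0,"dx":0,"dy":0,"dz":-55,"fingers":80},{"ax":0,"ay":0,"az":-10,"dx":0,"dy":0,"dz":-110,"fingers":80},{"ax":0,"ay":0,"az":-76,"dx":-102,"dy":36,"dz":-186,"fingers":80},{"ax":0,"ay":0,"az":-76,"dx":-102,"dy":36,"dz":-186,"fingers":80},{"ax":0,"ay":0,"az":-76,"dx":-102,"dy":36,"dz":-186,"fingers":80},{"ax":0,"ay":0,"az":-76,"dx":-102,"dy":36,"dz":-186,"fingers":80}]';  python3 -m inch '[{"ax":0,"ay":0,"az":-23,"dx":0,"dy":0,"dz":0,"fingers":80},{"ax":0,"ay":0,"az":-23,"dx":0,"dy":0,"dz":0,"fingers":80},{"ax":0,"ay":0,"az":-23,"dx":0,"dy":0,"dz":0,"fingers":80}]'; python3 - <<'E'
from h import *
import pickle
s=snap('wrist','w12');pickle.dump(s,open('w12.pkl','wb'));o=get_obs();print(o['tool_pos'],o['orientation'],o['force'])
for t in Z:
  for q in landmark_of(t,'wrist')[:1]: print(t,np.round(q['position'],1),round(q['score'],2),atz(s,q['position'],Z[t],True).round(4))
x,y=proj(s,[.57,.02,.02],True).astype(int);print(x,y)
a=s['image'][:,:,::-1];cv2.imwrite('pics/w12d.png',cv2.resize(a[60:140,200:300],None,fx=8,fy=7,interpolation=2))
E
```

```text
clock: 19.45
tool_pos: [0.5424, -0.0576, 0.2788]
orientation: [179.9, -0.2, 38.1]
force: [-0.4, 0.3, -1.2]
opening: 0.08
clock: 19.82
tool_pos: [0.5427, -0.0575, 0.277]
orientation: [180.0, 0.0, 60.7]
force: [0.0, -0.1, 0.1]
opening: 0.0803
[ 0.54265799 -0.05751019  0.27698116] [1.79993685e+02 1.30628538e-02 6.06430112e+01] [ 0.07505935 -0.3586316   0.13088459]
vise_base [277.9 147.9] 0.72 [ 0.5614 -0.0229  0.    ]
mark [267.9  99.1] 0.83 [0.5828 0.0423 0.022 ]
pointer [264.6 101.7] 0.8 [0.5773 0.041  0.026 ]
anvil [359.4 138.4] 0.62 [ 0.6479 -0.0486  0.112 ]
jaw_end [195.9 174.1] 0.64 [0.4637 0.0042 0.08  ]
lock_lever [290.  207.7] 0.6 [ 0.5402 -0.0918  0.063 ]
lever_ball [347.5 240.3] 0.58 [ 0.5846 -0.1551  0.092 ]
267 118
```

View pics/w12.png

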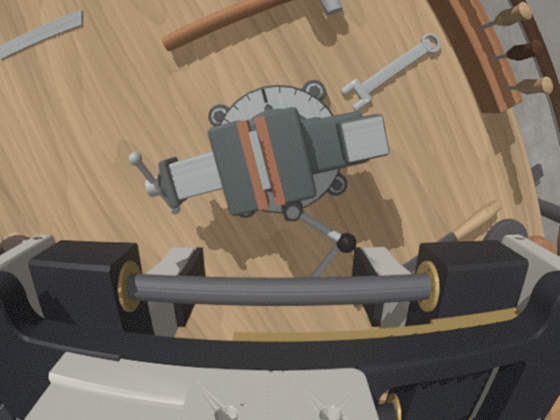

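View pics/w12d.png

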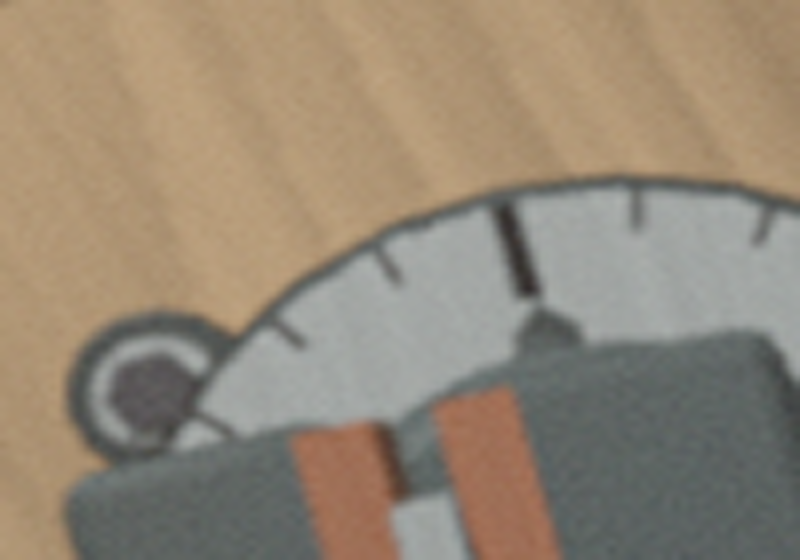

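```bash
python3 - <<'E'
from h import *
import pickle
from scipy.optimize import least_squares
s=pickle.load(open('w12.pkl','rb'))
cv2.imwrite('pics/w12e.png',cv2.resize(s['image'][100:260,300:400,::-1],None,fx=6,fy=3.7,interpolation=2))
d=lambda x,y:(200+x/8,60+y/7)
L=[((503,205),(527,297),0),((637,185),(637,228),-15),((770,205),(757,243),-30),((378,245),(400,283),15),((275,318),(302,347),30)]
O=np.array([atz(s,d(*a),.022,True)[:2] for a,b,g in L]);I=np.array([atz(s,d(*b),.022,True)[:2] for a,b,g in L]);k=np.radians([g for *_,g in L])
def f(p):
  c=p[:2];m=p[2];Ro=.0856
  u=np.c_[np.cos(m+k),np.sin(m+k)]
  return (np.r_[O-c-Ro*u, (I-c-u*np.where(k==0,67,Ro*1e3-8)[:,None]/1e3)]).ravel()
r=least_squares(f,[.562,-.03,1.25]);print(r.x,np.degrees(r.x[2]),np.abs(r.fun).max())
for c,m in((r.x[:2],r.x[2]),(np.array([.5613,-.0251]),1.3063)):
 for n,p,z,off in(('pointer',d(540,308),.026,0),('hub',(292.5,212),.075,np.pi)):
  q=atz(s,p,z,True)[:2];v=q-c;print(n,q,np.hypot(*v),'head',(np.arctan2(v[1],v[0])+off-m+np.pi)%(2*np.pi)-np.pi)
E
```

```text
[ 0.56176125 -0.02498382  1.31122325] 75.1275583921917 0.0006844797474807422
pointer [0.57908417 0.03646287] 0.0638418339297418 head -0.015213277468376418
hub [ 0.54134703 -0.09513142] 0.07305769368409075 head -0.02362314715829239
pointer [0.57908417 0.03646287] 0.06408013976166878 head -0.016726028803902615
hub [ 0.54134703 -0.09513142] 0.07281841162043311 head -0.013063794118101768
```

View pics/w12e.png

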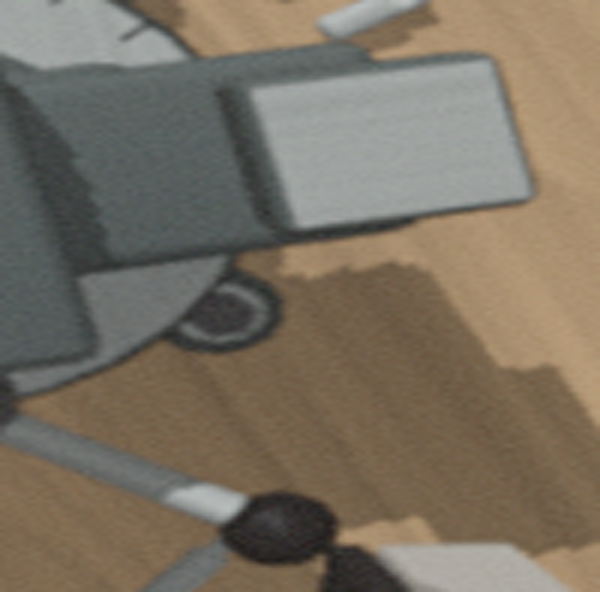

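```bash
python3 - <<'E'
from h import *
import pickle
s=pickle.load(open('w12.pkl','rb'))
P=np.array([atz(s,(300+x/6,100+y/3.7),.126,True)[:2] for x,y in((250,88),(493,55),(533,195),(292,232))])
for c,m in(((.56176,-.02498),1.3112),((.5613,-.0251),1.3063)):
  v=P.mean(0)-c;print(P.mean(0),np.hypot(*v),np.arctan2(v[1],v[0])+np.pi/2-m)
for i in range(4):
  e=P[(i+1)%4]-P[i];print(np.hypot(*e),np.degrees(np.arctan2(e[1],e[0])))
b=atz(s,(346.5,242),.092,True);print(b)
print([ (np.round(q['position'],1),q['score']) for q in landmark_of('lever_ball','wrist')])
E
```

```text
[ 0.65117941 -0.04964801] 0.09275958777056417 -0.009577321181197584
[ 0.65117941 -0.04964801] 0.09317141543098285 -0.0021227904370579864
0.04498392406588273 -14.516896974984736
0.04082123895103332 -106.56709904439438
0.045592629449563604 165.97320401861725
0.04123695472085111 72.60936290387042
[ 0.58257337 -0.15652255  0.092     ]
[(array([347.5, 240.3]), 0.58)]
```

```bash
python3 -m inch '[{"ax":0,"ay":0,"az":117,"dx":-66,"dy":84,"dz":0,"fingers":60},{"ax":0,"ay":0,"az":117,"dx":-66,"dy":84,"dz":0,"fingers":60},{"ax":0,"ay":0,"az":117,"dx":-66,"dy":84,"dz":0,"fingers":60},{"ax":0,"ay":0,"az":117,"dx":-66,"dy":84,"dz":30,"fingers":60},{"ax":0,"ay":0,"az":117,"dx":-66,"dy":84,"dz":60,"fingers":60},{"ax":0,"ay":0,"az":117,"dx":-66,"dy":84,"dz":90,"fingers":60},{"ax":0,"ay":0,"az":117,"dx":-66,"dy":84,"dz":120,"fingers":60},{"ax":0,"ay":0,"az":117,"dx":-66,"dy":84,"dz":125,"fingers":60}]';  python3 -m inch '[{"ax":0,"ay":0,"az":31.5,"dx":0,"dy":0,"dz":0,"fingers":60},{"ax":0,"ay":0,"az":31.5,"dx":0,"dy":0,"dz":0,"fingers":60},{"ax":0,"ay":0,"az":31.5,"dx":0,"dy":0,"dz":0,"fingers":60},{"ax":0,"ay":0,"az":31.5,"dx":0,"dy":0,"dz":0,"fingers":60}]'; python3 - <<'E'
from h import *
import pickle
s=snap('wrist','w13');pickle.dump(s,open('w13.pkl','wb'));o=get_obs();print(o['tool_pos'],o['orientation'],o['force'])
for q in landmark_of('lever_ball','wrist')[:1]: print(np.round(q['position'],1),round(q['score'],2),atz(s,q['position'],.092,True).round(4))
E
```

```text
clock: 21.28
tool_pos: [0.5821, -0.1559, 0.1494]
orientation: [179.9, 0.2, -25.7]
force: [-0.5, 1.1, 0.8]
opening: 0.0599
clock: 21.78
tool_pos: [0.5836, -0.156, 0.152]
orientation: [180.0, 0.0, -56.7]
force: [-0.8, 0.3, 0.2]
opening: 0.0598
[ 0.58362695 -0.15600312  0.15200972] [-1.79999746e+02  1.19645702e-03 -5.65550688e+01] [-0.07842806  0.22498357  0.8983868 ]
[279.9 215.9] 0.96 [ 0.5836 -0.1588  0.092 ]
```

View pics/w13.png

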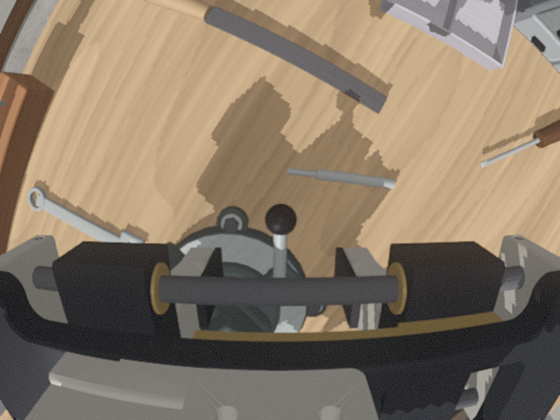

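```bash
python3 -m inch '[{"ax":0,"ay":0,"az":0,"dx":1,"dy":0.5,"dz":40,"fingers":60},{"ax":0,"ay":0,"az":0,"dx":1,"dy":0.5,"dz":75,"fingers":60},{"ax":0,"ay":0,"az":0,"dx":1,"dy":0.5,"dz":94,"fingers":50},{"ax":0,"ay":0,"az":0,"dx":1,"dy":0.5,"dz":94,"fingers":30},{"ax":0,"ay":0,"az":0,"dx":1,"dy":0.5,"dz":94,"fingers":30},{"ax":0,"ay":0,"az":0,"dx":1,"dy":0.5,"dz":94,"fingers":30},{"ax":0,"ay":0,"az":0,"dx":1,"dy":0.5,"dz":94,"fingers":30}]'; python3 - <<'E'
from h import *
o=get_obs();print(o['tool_pos'],o['orientation'],o['force'],o['moment'])
E
```

```text
clock: 22.75
tool_pos: [0.5842, -0.1571, 0.0589]
orientation: [-179.9, -0.0, -56.7]
force: [-0.9, -0.1, 0.0]
opening: 0.0304
[ 0.58418156 -0.15710719  0.05894221] [-1.79929812e+02 -4.40046060e-02 -5.67361059e+01] [-0.87182058 -0.13162781  0.01943493] [ 0.02337131  0.13435748 -0.0198807 ]
```

```bash
python3 -m inch '[{"ax":0,"ay":0,"az":3,"dx":-0.3,"dy":6.6,"dz":0,"fingers":30},{"ax":0,"ay":0,"az":8,"dx":-1.1,"dy":13.1,"dz":0,"fingers":30},{"ax":0,"ay":0,"az":13,"dx":-2.6,"dy":19.5,"dz":0,"fingers":30}]';python3 - <<'E'
from h import *
o=get_obs();print(o['force'],o['moment'])
E
cat > m.py <<'E'
from h import *
H=np.array([.5418,-.0944])
def st():
    o=get_obs();v=o['tool_pos'][:2]-H;a=np.arctan2(v[1],v[0]);r=v/np.hypot(*v);t=np.array([r[1],-r[0]])
    F=o['force'][:2];print('ang',np.degrees(a).round(1),'r',np.hypot(*v).round(4),'Fcw(resist)',-(F@t).round(2),'Frad',(F@r).round(2),'Fz',o['force'][2].round(1),'Mz',o['moment'].round(2),'yaw',o['orientation'][2].round(1),o['clock'],'op',o['opening'].round(4),'z',o['tool_pos'][2].round(4))
if __name__=='__main__': st()
E
python3 m.py
```

```text
clock: 23.12
tool_pos: [0.5676, -0.1652, 0.0588]
orientation: [-179.8, -0.0, -69.9]
force: [3.2, 1.4, -1.7]
opening: 0.03
[ 3.16415613  1.39984681 -1.69344167] [ 0.74194233 -1.16604393  0.03949784]Traceback (most recent call last):
  File "m.py", line 6, in <module>
    if __name__=='__main__': st()
                             ~~^^
  File "m.py", line 5, in st
    F=o['force'][:2];print('ang',np.degrees(a).round(1),'r',np.hypot(*v).round(4),'Fcw(resist)',-(F@t).round(2),'Frad',(F@r).round(2),'Fz',o['force'][2].round(1),'Mz',o['moment'].round(2),'yaw',o['orientation'][2].round(1),o['clock'],'op',o['opening'].round(4),'z',o['tool_pos'][2].round(4))
                                                                                                                                                                                                                                               ^^^^^^^^^^^^^^^^^^
AttributeError: 'float' object has no attribute 'round'
```

```bash
sed -i "s/o\['opening'\].round(4)/o['opening']/" m.py; python3 -m inch '[{"ax":0,"ay":0,"az":5,"dx":-0.5,"dy":6.5,"dz":0,"fingers":30},{"ax":0,"ay":0,"az":10,"dx":-1.6,"dy":13.1,"dz":0,"fingers":30},{"ax":0,"ay":0,"az":15,"dx":-3.3,"dy":19.4,"dz":0,"fingers":30}]';python3 m.py
```

```text
clock: 23.5
tool_pos: [0.5485, -0.1691, 0.0589]
orientation: [-179.8, -0.0, -84.9]
force: [4.5, 1.1, -2.1]
opening: 0.0304
ang -84.9 r 0.075 Fcw(resist) 4.62 Frad -0.73 Fz -2.1 Mz [ 0.02 -1.45 -0.01] yaw -84.9 23.5 op 0.030441639567648834 z 0.0589
```

```bash
python3 -m inch '[{"ax":0,"ay":0,"az":5,"dx":-0.4,"dy":6.6,"dz":0,"fingers":30},{"ax":0,"ay":0,"az":10,"dx":-1.4,"dy":13.1,"dz":0,"fingers":30},{"ax":0,"ay":0,"az":15,"dx":-2.9,"dy":19.5,"dz":0,"fingers":30},{"ax":0,"ay":0,"az":19,"dx":-4.4,"dy":24.6,"dz":0,"fingers":30}]';python3 m.py; python3 -m inch '[{"ax":0,"ay":0,"az":3,"dx":-0.2,"dy":3.9,"dz":0,"fingers":30},{"ax":0,"ay":0,"az":6,"dx":-0.5,"dy":7.9,"dz":0,"fingers":30}]';python3 m.py
```

```text
clock: 24.0
tool_pos: [0.524, -0.167, 0.0589]
orientation: [-179.7, 0.1, -103.9]
force: [6.6, -0.9, -4.9]
opening: 0.0301
ang -103.8 r 0.0748 Fcw(resist) 6.61 Frad -0.7 Fz -4.9 Mz [-0.09 -2.19  0.01] yaw -103.9 24.0 op 0.030140237805345332 z 0.0589
clock: 24.25
tool_pos: [0.5171, -0.1648, 0.059]
orientation: [-179.7, 0.1, -109.8]
force: [8.9, -1.3, -7.1]
opening: 0.0301
ang -109.3 r 0.0746 Fcw(resist) 8.84 Frad -1.67 Fz -7.1 Mz [-0.77 -2.87  0.05] yaw -109.8 24.25 op 0.03014552956988899 z 0.059
```

```bash
python3 m.py; python3 - <<'E'
from h import *
sc=snap('scene','s14');tp=snap('top','t14')
cv2.imwrite('pics/s14c.png',cv2.resize(sc['image'][150:330,160:400,::-1],None,fx=3.2,fy=3.2,interpolation=2))
cv2.imwrite('pics/t14c.png',cv2.resize(tp['image'][140:280,190:370,::-1],None,fx=4,fy=4,interpolation=2))
E
python3 m.py
```

```text
ang -109.3 r 0.0746 Fcw(resist) 8.84 Frad -1.67 Fz -7.1 Mz [-0.77 -2.87  0.05] yaw -109.8 24.25 op 0.03014552956988899 z 0.059
ang -109.6 r 0.0746 Fcw(resist) 6.23 Frad -0.94 Fz -5.7 Mz [-0.66 -2.18 -0.03] yaw -109.8 24.35 op 0.03017558330894627 z 0.059
```

View pics/t14c.png

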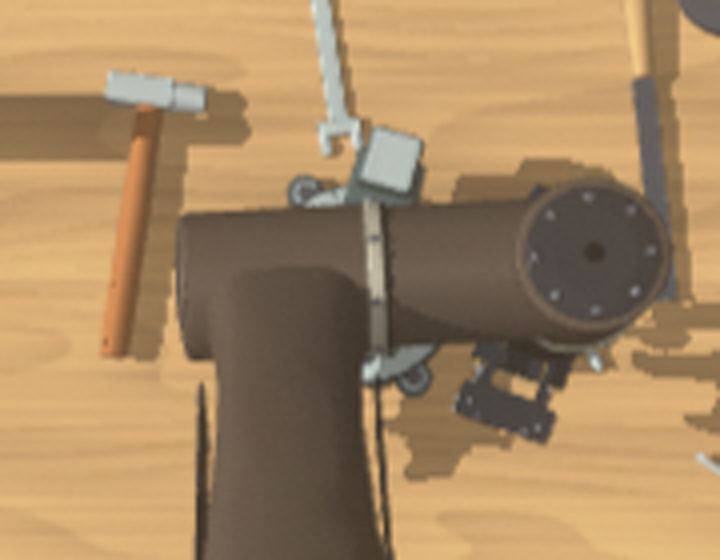

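View pics/s14c.png

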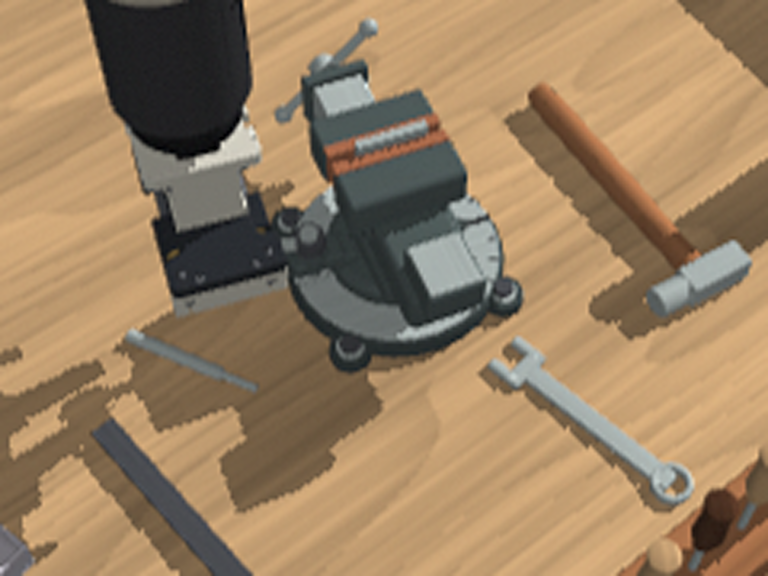

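```bash
python3 - <<'E'
from h import *
tp=snapshot('top');sc=snapshot('scene')
c=np.array([.5613,-.0251])
for n,s,px in(('top',tp,[(368,128),(425,140),(408,193),(357,178)]),('scene',sc,[(405,245),(463,232),(490,280),(430,300)])):
  P=np.array([atz(s,(190+x/4,140+y/4) if n=='top' else (160+x/3.2,150+y/3.2),.126)[:2] for x,y in px])
  v=P.mean(0)-c;print(n,P.mean(0),np.hypot(*v),np.arctan2(v[1],v[0])+np.pi/2-1.3063)
  for i in range(4):
    e=P[(i+1)%4]-P[i];print(np.hypot(*e).round(4),np.degrees(np.arctan2(e[1],e[0])).round(1))
cv2.imwrite('pics/s11c.png',cv2.resize(cv2.imread('pics/s11.png')[150:330,160:400],None,fx=3.2,fy=3.2,interpolation=2))
E
python3 m.py
```

```text
top [ 0.64810699 -0.04987114] 0.09027216389048714 -0.0134747030128608
0.0481 -102.0
0.0467 162.3
0.0438 73.4
0.043 -12.3
scene [ 0.65404176 -0.04698261] 0.09528842337299431 0.032782312587257945
0.0439 67.4
0.0455 -15.3
0.046 -106.5
0.0502 161.9
ang -109.6 r 0.0747 Fcw(resist) 5.96 Frad -0.96 Fz -4.7 Mz [-0.53 -2.08  0.02] yaw -109.7 24.45 op 0.030228461671530878 z 0.0589
```

View pics/s11c.png

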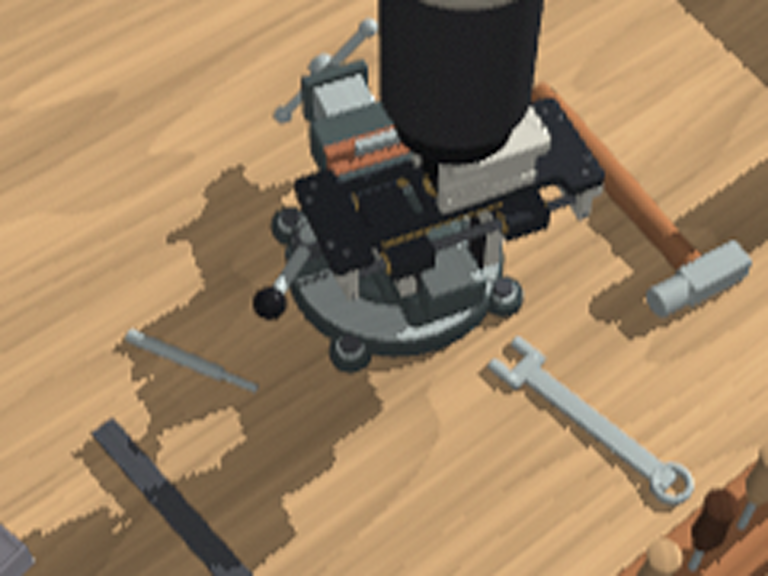

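```bash
python3 -m inch '[{"ax":0,"ay":0,"az":0.5,"dx":0,"dy":0.6,"dz":0,"fingers":30},{"ax":0,"ay":0,"az":1,"dx":0,"dy":1.2,"dz":0,"fingers":30}]';python3 m.py;python3 -m inch '[{"ax":0,"ay":0,"az":0.4,"dx":0,"dy":0.6,"dz":0,"fingers":30}]';python3 m.py
```

```text
clock: 24.7
tool_pos: [0.5163, -0.1644, 0.059]
orientation: [-179.7, 0.1, -110.7]
force: [8.3, -1.9, -6.6]
opening: 0.0299
ang -110.0 r 0.0745 Fcw(resist) 8.43 Frad -1.03 Fz -6.6 Mz [-0.8  -2.79  0.01] yaw -110.7 24.7 op 0.029894258304660606 z 0.059
clock: 24.82
tool_pos: [0.5158, -0.1642, 0.059]
orientation: [-179.7, 0.1, -111.1]
force: [8.9, -3.0, -6.6]
opening: 0.0298
ang -110.5 r 0.0745 Fcw(resist) 9.4 Frad -0.32 Fz -6.6 Mz [-0.87 -2.85  0.  ] yaw -111.1 24.825 op 0.029832312648419994 z 0.059
```

```bash
cat > avg.py <<'E'
from h import *
H=np.array([.5418,-.0944]);L=[]
import sys
for i in range(int(sys.argv[1])):
    o=get_obs();L.append(np.r_[o['tool_pos'][:2],o['force'],o['moment'],o['clock']]);snapshot('top')
L=np.array(L);v=L[:,:2]-H;r=v/np.hypot(v[:,0],v[:,1])[:,None];t=np.c_[r[:,1],-r[:,0]]
print('ang',np.degrees(np.arctan2(v[:,1],v[:,0])).round(2),'Fcw',-(L[:,2:4]*t).sum(1).round(2),'|Mxy|',np.hypot(L[:,5],L[:,6]).round(2),'t',L[-1,-1])
E
python3 avg.py 4
```

```text
ang [-110.46 -110.51 -110.5  -110.49] Fcw [9.4  9.32 8.48 8.81] |Mxy| [2.98 2.97 2.92 2.9 ] t 24.975
```

```bash
python3 -m inch '[{"ax":0,"ay":0,"az":0,"dx":0,"dy":-2,"dz":0,"fingers":30},{"ax":0,"ay":0,"az":0,"dx":0,"dy":-3.5,"dz":0,"fingers":31}]'; python3 avg.py 4; python3 m.py
```

```text
clock: 25.28
tool_pos: [0.5157, -0.1654, 0.0583]
orientation: [180.0, 0.0, -111.2]
force: [-0.2, 0.3, -0.7]
opening: 0.0307
ang [-110.21 -110.21 -110.26 -110.26] Fcw [-0.27  0.85  0.54  0.48] |Mxy| [0.12 0.05 0.07 0.09] t 25.425
ang -110.3 r 0.0757 Fcw(resist) 0.04 Frad -0.12 Fz 0.1 Mz [ 0.   -0.08  0.02] yaw -111.2 25.475 op 0.03050669249434113 z 0.0581
```

```bash
python3 -m inch '[{"ax":0,"ay":0,"az":0,"dx":0,"dy":1.5,"dz":0,"fingers":30},{"ax":0,"ay":0,"az":0,"dx":0,"dy":2.2,"dz":0,"fingers":30}]'; python3 avg.py 4;python3 -m inch '[{"ax":0,"ay":0,"az":0,"dx":0,"dy":0.6,"dz":0,"fingers":30}]'; python3 avg.py 4
```

```text
clock: 25.72
tool_pos: [0.5156, -0.1653, 0.0584]
orientation: [-179.8, 0.0, -111.1]
force: [8.3, -7.5, -6.4]
opening: 0.0296
ang [-110.27 -110.29 -110.28 -110.28] Fcw [10.4   8.35  9.41  7.72] |Mxy| [3.68 3.41 3.33 3.28] t 25.875
clock: 26.05
tool_pos: [0.5153, -0.1652, 0.0584]
orientation: [-179.8, 0.0, -111.1]
force: [6.4, -7.3, -6.3]
opening: 0.03
ang [-110.55 -110.61 -110.62 -110.62] Fcw [8.5  9.07 9.36 9.38] |Mxy| [3.8  3.69 3.62 3.58] t 26.2
```

```bash
python3 -m inch '[{"ax":0,"ay":0,"az":0,"dx":0,"dy":-2.5,"dz":0,"fingers":30},{"ax":0,"ay":0,"az":0,"dx":0,"dy":-3.8,"dz":0,"fingers":34},{"ax":0,"ay":0,"az":0,"dx":0,"dy":-3.8,"dz":0,"fingers":55},{"ax":0,"ay":0,"az":0,"dx":0,"dy":-3.8,"dz":0,"fingers":60},{"ax":0,"ay":0,"az":0,"dx":0,"dy":-3.8,"dz":0,"fingers":60},{"ax":0,"ay":0,"az":0,"dx":0,"dy":-3.8,"dz":-50,"fingers":60},{"ax":0,"ay":0,"az":0,"dx":0,"dy":-3.8,"dz":-100,"fingers":60},{"ax":0,"ay":0,"az":0,"dx":0,"dy":-3.8,"dz":-160,"fingers":60}]'; python3 -m inch '[{"ax":0,"ay":0,"az":0,"dx":0,"dy":0,"dz":-58,"fingers":60},{"ax":0,"ay":0,"az":0,"dx":0,"dy":0,"dz":-58,"fingers":60}]'
```

```text
clock: 27.25
tool_pos: [0.5158, -0.1656, 0.2191]
orientation: [179.9, -0.0, -111.2]
force: [1.3, 0.1, 0.9]
opening: 0.06
clock: 27.5
tool_pos: [0.519, -0.1662, 0.2816]
orientation: [-179.5, 0.1, -111.1]
force: [-0.4, 0.7, -0.7]
opening: 0.0596
```

```bash
python3 -m inch '[{"ax":0,"ay":0,"az":-86,"dx":-110,"dy":17,"dz":0,"fingers":60},{"ax":0,"ay":0,"az":-86,"dx":-110,"dy":17,"dz":0,"fingers":60},{"ax":0,"ay":0,"az":-86,"dx":-110,"dy":17,"dz":0,"fingers":60},{"ax":0,"ay":0,"az":-86,"dx":-110,"dy":17,"dz":0,"fingers":60},{"ax":0,"ay":0,"az":-86,"dx":-110,"dy":17,"dz":0,"fingers":60},{"ax":0,"ay":0,"az":-86,"dx":-110,"dy":17,"dz":0,"fingers":60},{"ax":0,"ay":0,"az":-86,"dx":-110,"dy":17,"dz":0,"fingers":60},{"ax":0,"ay":0,"az":-86,"dx":-110,"dy":17,"dz":0,"fingers":60}]';  python3 -m inch '[{"ax":0,"ay":0,"az":-85,"dx":0,"dy":0,"dz":0,"fingers":60},{"ax":0,"ay":0,"az":-85,"dx":0,"dy":0,"dz":0,"fingers":60},{"ax":0,"ay":0,"az":-85,"dx":0,"dy":0,"dz":0,"fingers":60},{"ax":0,"ay":0,"az":-85,"dx":0,"dy":0,"dz":0,"fingers":60},{"ax":0,"ay":0,"az":-85,"dx":0,"dy":0,"dz":0,"fingers":60},{"ax":0,"ay":0,"az":-85,"dx":0,"dy":0,"dz":0,"fingers":60},{"ax":0,"ay":0,"az":-85,"dx":0,"dy":0,"dz":0,"fingers":60},{"ax":0,"ay":0,"az":-85,"dx":0,"dy":0,"dz":0,"fingers":60}]'; python3 - <<'E'
from h import *
import pickle
s=snap('wrist','w15');pickle.dump(s,open('w15.pkl','wb'));o=get_obs();print(o['tool_pos'],o['orientation'],o['force'])
for t in('mark','pointer','lever_ball','lock_lever','anvil'):
  for q in landmark_of(t,'wrist')[:1]: print(t,np.round(q['position'],1),round(q['score'],2),atz(s,q['position'],Z[t],True).round(4))
a=s['image'][:,:,::-1];cv2.imwrite('pics/w15d.png',cv2.resize(a[60:140,200:300],None,fx=8,fy=7,interpolation=2))
E
```

```text
clock: 28.5
tool_pos: [0.54, -0.057, 0.2752]
orientation: [180.0, 0.1, -24.9]
force: [0.6, -1.2, -0.4]
opening: 0.0601
clock: 29.5
tool_pos: [0.54, -0.057, 0.2752]
orientation: [-179.9, 0.0, 60.1]
force: [-0.6, -0.0, 0.2]
opening: 0.0602
[ 0.54000306 -0.05699089  0.27526268] [-1.79932450e+02  3.88649313e-02  6.05808586e+01] [-0.14176398 -0.41418898  0.04730299]
mark [266.9  98.1] 0.75 [0.5804 0.0442 0.022 ]
pointer [267.5 101.1] 0.73 [0.579  0.0399 0.026 ]
lever_ball [306.4 272.2] 0.79 [ 0.5172 -0.1662  0.092 ]
lock_lever [291.5 207.9] 0.91 [ 0.5386 -0.0919  0.063 ]
anvil [364.  135.4] 0.63 [ 0.6508 -0.0483  0.112 ]
```

View pics/w15.png

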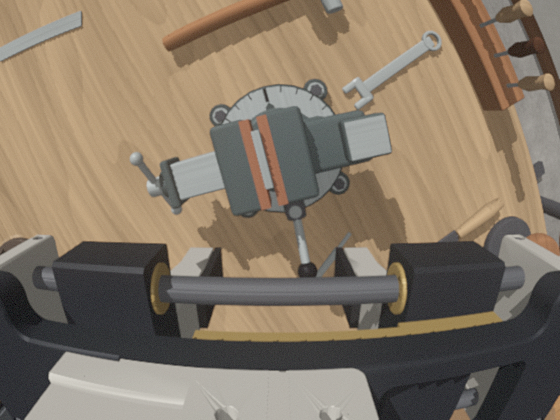

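View pics/w15d.png

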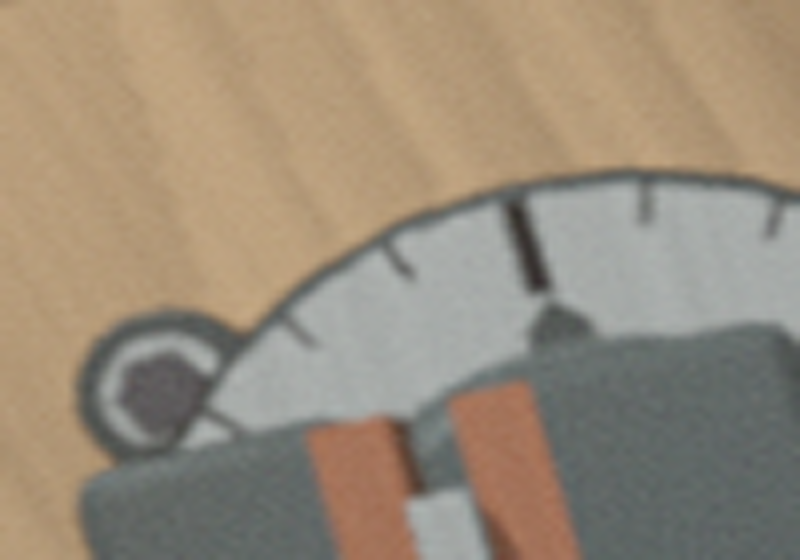

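```bash
python3 - <<'E'
from h import *
import pickle
from scipy.optimize import least_squares
s=pickle.load(open('w15.pkl','rb'))
d=lambda x,y:(200+x/8,60+y/7)
L=[((513,203),(539,290),0),((646,180),(646,222),-15),((780,200),(768,237),-30),((387,243),(410,278),15),((285,316),(312,345),30)]
O=np.array([atz(s,d(*a),.022,True)[:2] for a,b,g in L]);I=np.array([atz(s,d(*b),.022,True)[:2] for a,b,g in L]);k=np.radians([g for *_,g in L])
def f(p):
  c=p[:2];m=p[2];Ro=.0856
  u=np.c_[np.cos(m+k),np.sin(m+k)]
  return (np.r_[O-c-Ro*u, (I-c-u*np.where(k==0,67,Ro*1e3-8)[:,None]/1e3)]).ravel()
r=least_squares(f,[.562,-.03,1.25]);print(r.x,np.degrees(r.x[2]),np.abs(r.fun).max())
for c,m in((r.x[:2],r.x[2]),(np.array([.5613,-.0251]),1.3063)):
 for n,p,z,off in(('pointer',d(551,300),.026,0),('hub',(295,211.5),.075,np.pi)):
  q=atz(s,p,z,True)[:2];v=q-c;print(n,q,np.hypot(*v),'head',(np.arctan2(v[1],v[0])+off-m+np.pi)%(2*np.pi)-np.pi)
h=atz(s,(295,211.5),.075,True);b=atz(s,(306.5,271),.092,True);v=b-h;print('ball',b,np.degrees(np.arctan2(v[1],v[0])),np.hypot(v[0],v[1]))
E
```

```text
[ 0.56161243 -0.02503729  1.31049484] 75.08582319014188 0.0010283517938983466
pointer [0.57937   0.0370058] 0.06453430922291464 head -0.0184596605111218
hub [ 0.54118053 -0.09498971] 0.07287525351885046 head -0.023876110834982534
pointer [0.57937   0.0370058] 0.06468118517978595 head -0.018641926487424687
hub [ 0.54118053 -0.09498971] 0.07272801380965627 head -0.015799419314829866
ball [ 0.51804832 -0.16478321  0.092     ] -108.3371485428941 0.07352708768621438
```

```bash
python3 -m inch '[{"ax":0,"ay":0,"az":0,"dx":0,"dy":0,"dz":50,"fingers":60},{"ax":0,"ay":0,"az":0,"dx":0,"dy":0,"dz":95,"fingers":60},{"ax":0,"ay":0,"az":0,"dx":0,"dy":0,"dz":95,"fingers":60},{"ax":0,"ay":0,"az":0,"dx":0,"dy":0,"dz":95,"fingers":60}]'; python3 - <<'E'
from h import *
import pickle
s=snap('wrist','w16');im=s['image'].astype(float)
for i in range(5): im+=snapshot('wrist')['image']
s['image']=(im/6).round().astype(np.uint8);pickle.dump(s,open('w16.pkl','wb'));o=get_obs();print(o['tool_pos'],o['orientation'])
x,y=proj(s,[.579,.037,.026],True).astype(int);print(x,y)
cv2.imwrite('pics/w16d.png',cv2.resize(s['image'][max(0,y-35):y+25,x-40:x+40,::-1],None,fx=10,fy=10,interpolation=2)[:600]);print(x-40,max(0,y-35))
E
```

```text
clock: 30.3
tool_pos: [0.5417, -0.0571, 0.1828]
orientation: [179.9, -0.0, 59.8]
force: [0.2, 0.9, 0.4]
opening: 0.0601
[ 0.54107257 -0.05694873  0.18217166] [ 1.79919719e+02 -7.34078101e-02  5.97754357e+01]
263 98
223 63
```

View pics/w16d.png

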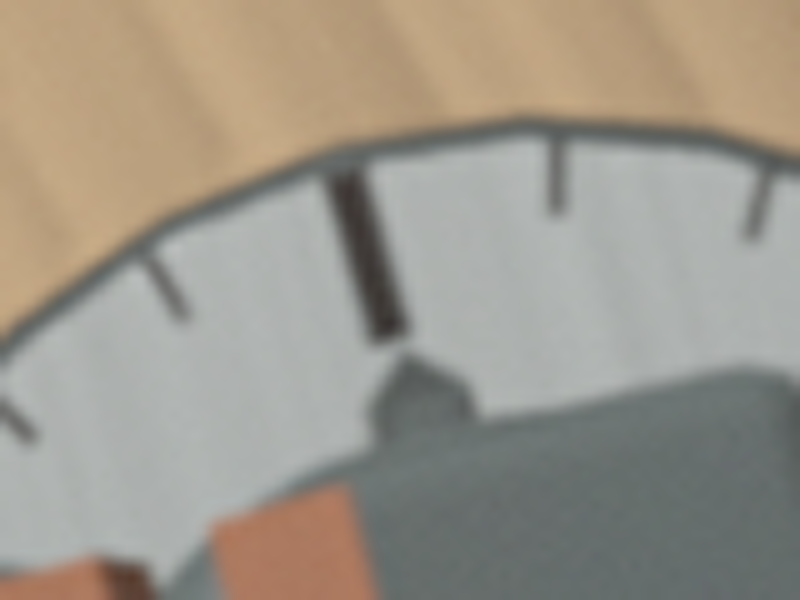

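```bash
python3 - <<'E'
from h import *
import pickle
s=pickle.load(open('w16.pkl','rb'))
d=lambda x,y:(223+(x-4.5)/10,63+(y-4.5)/10)
A=atz(s,d(348,178),.022,True)[:2];B=atz(s,d(390,337),.022,True)[:2];P=atz(s,d(408,353),.026,True)[:2]
u=(A-B)/np.hypot(*(A-B));n=np.array([-u[1],u[0]]);print(np.hypot(*(A-B)),'offset mm',(P-B)@n*1e3,'along',(P-B)@u*1e3,'head',(P-B)@n/.065, 'dir',np.degrees(np.arctan2(u[1],u[0])))
# neighbours' symmetric centre: thin lines +-15
C=np.array([.5614,-.0251])
for nm,px,z in(('p15',(168,287),.022),('m15',(557,175),.022),('line',(369,257),.022),('m30',(758,203),.022),('tip',(408,353),.026)):
  v=atz(s,d(*px),z,True)[:2]-C;print(nm,np.hypot(*v),np.degrees(np.arctan2(v[1],v[0])))
E
```

```text
0.01759731988789256 offset mm -1.4650578332395063 along -2.493173991587242 head -0.02253935128060779 dir 74.03993871746005
p15 0.081898609079954 90.06051130060665
m15 0.08209067011161403 60.38015206774187
line 0.07621921970903132 75.25325413919231
m30 0.08172550924256582 45.64332569485813
tip 0.0648861219522321 74.1803646155575
```

```bash
python3 -m inch '[{"ax":0,"ay":0,"az":0,"dx":0,"dy":0,"dz":-45,"fingers":60},{"ax":0,"ay":0,"az":0,"dx":0,"dy":0,"dz":-80,"fingers":60},{"ax":0,"ay":0,"az":0,"dx":0,"dy":0,"dz":-80,"fingers":60},{"ax":0,"ay":0,"az":0,"dx":0,"dy":0,"dz":-80,"fingers":60}]'; python3 - <<'E'
from h import *
s=snap('scene','s17');print(get_obs()['clock'],get_obs()['force'])
E
```

```text
clock: 31.1
tool_pos: [0.5403, -0.0569, 0.2609]
orientation: [-180.0, -0.0, 59.8]
force: [-0.7, 0.5, -0.5]
opening: 0.0599
31.15 [ 0.58160969  0.81503315 -0.24430899]
```

View pics/s17.png

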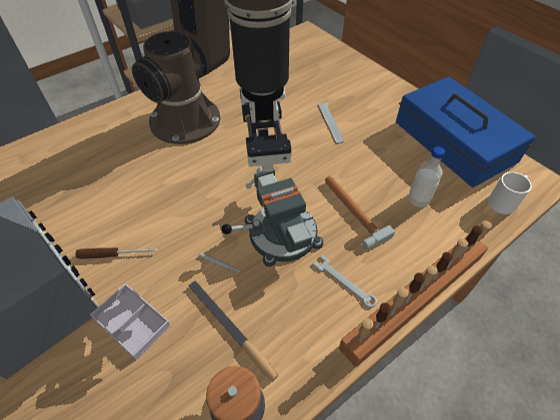

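The scene view shows every tool where it started: hammer (360,212), wrench (345,282), punch (220,263), file (232,330). The arm is clear of the vise, and the lever ball is at (227,229).

```bash
python3 -c "
from plant import *
print(close_job())"
```

```text
the job is handed in; nothing more can be done
None
```

I handed the job in at about 31 s. The vise is slackened, swung to the long line and re-tightened, but I have no verdict back.

**What I did**
- **Slackening:** I pinched the ball and turned the lever about 0.57 rad counter-clockwise. The vise turned roughly 0.03 rad along with it.
- **Swinging:** I gripped the anvil and swung the body from about 0.62 rad to the long line. It moved freely at about 6 N of push.
- **Tightening:** I pushed the ball clockwise with one pad, feeling 4.6 N while slack, then a firm rise. I then withdrew the arm clear of everything.

**Last checks**
- **Pointer:** it stands 0.019 to 0.022 rad clockwise of the long line, within the 0.035 limit. It is off-centre, and I left it rather than unlock it again.
- **Lock:** the last push read about 8.8 to 9.4 N. That is about 85 to 97 N on the foot, above the 7.5 N asked and at or just past the top of the firm band, but under the 115 N limit. Noisy single readings touched 10.4 N, which is the strain limit itself. A second push averaging about 9 N did not move the lever. The force left on the foot at rest was not measured.
- **Tools:** in the final scene picture they all lie where they were, judged by eye.

**What disagreed**
- **First pinch missed:** the fingers closed above the ball, because their real tips stand about 22 mm higher than the reported tool point. I went lower and it held.
- **Firm early:** the lever got firm about 0.35 rad past its start, slightly short of the 0.4 rad stated. This may be from the off-centre pointer or from my estimate of the start angle.

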